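# Fill the spice tray from the pop-lid box

### The arm

A 7-joint arm with a two-finger parallel gripper is mounted at the origin on a cart in front of the work surface, level with it; the furniture and walls round the work are solid. World frame = base frame: x ahead of the robot, y to its left, z up, the work surface at z = 0. Lengths are in m, angles in rad, forces in N, time in s.
With the tool pointing down it reaches from about 0.425 to 0.95 m from the base axis. Payload 4.7 kg.
Tool frame: the origin (TCP) lies between the finger pads; the fingertips stand bot.finger_overhang ahead of it and the grasp point (between the pads) lies 5 mm behind it (bot.finger_overhang is the distance from the TCP to the fingertips, in m); z points along the fingers, y is the line along which they close (so a half turn about z gives the same grasp; the last joint's range is limited). The gripper opens to 87 mm and grips with 3 to 60 N. Pads are 19 mm wide; open, the fingers measure 117 mm over their backs; the gripper's body (75 mm by 190 mm) begins 51 mm behind the grasp point.
Start: joints at [-1.321, 0.469, -0.049, 1.532, 0.024, 1.141, -0.082], TCP at [0.186, 0.649, 0.237] pointing down, gripper open.
Joint ranges: [-2.59, 2.59], [-0.33, 1.99], [-1.39, 1.29], [0.1, 2.45], [-1.04, 4.18], [0.21, 1.99], [-2.66, 2.66]. Speed limits (rad/s): [2.57, 2.57, 3.14, 3.14, 3.14, 3.14, 3.14].

### API

Orientations are given as a 3x3 rotation matrix whose columns are the frame's x, y, z axes.
In Python, from plant import bot gives the robot as it stands.
- The arm moves only by the shell command python3 -m creep 'ROWS'. ROWS is JSON, a list that holds one entry, the list of rows, each a list of 7 numbers: the turn, a rotation vector about the world's x, y, z in rad, then the shift along the world's x, y, z in cm, then the closure in counts, from 0 (fully open) to 255 (shut). In form: [[[wx, wy, wz, x, y, z, gripper], ...]]. A call has exactly 10 rows; each row shifts and turns the commanded pose from where the row before left it; what a row does not reach is not made up. A row lasts 1/12 s, in which the tool goes at most 41.7 mm and 7.16 degrees, less where a joint would pass 70% of its speed; a pose out of reach is approached as far as the arm can. A call with a gripper value outside its range is refused whole. The fingers move at their own pace and stop on an object; the grip force is fixed at half the most. Time passes only in rows, so rows that do not move let the fingers close, or fill a call up. It gives the time, the measured TCP pose, the force, the opening and the grip force at its end, in the units of the state.
- bot.state(): the state, without advancing time (a new reading comes with each control period).
- bot.get_image(name): name is "scene" or "top"; returns a dict with "img" (384x512x3 uint8, red, green, blue), "range_z" (384x512 float32, m along the optical axis (not along the pixel's ray), 0 where there is no reading), "K" (3x3 intrinsics, pixels), "extrinsics" (4x4, takes a point from camera to world coordinates). Camera axes: x right, y up, looking along -z (the intrinsics and any distortion apply to the point x, -y, -z); pixel columns grow to the right and rows downward; lengths in m; the calibration is good to about 2 mm. A picture is of the moment at which its call begins.
- bot.sign_off(): hands the job in; it is judged then, once.
The state is a dict: "clock": time; "joint_positions": joint angles; "dq": joint speeds; "joint_torque": joint torques, N m; "eef_pos": TCP position; "tcp_rot": TCP orientation; "wrist_force": force on the tool from outside, world axes, zero at the start; "wrist_torque": the same for the moment, N m; "finger_gap": opening from 0.0 (shut) to 1.0 (fully open); "gripper_force": force on a finger pad.
Only numpy, scipy, OpenCV 4.12 (cv2) and the standard library are available. Lean on these libraries where they do the work, as an engineer would, in place of code of your own. Each camera call takes 0.05 s, during which the arm holds its last target. There are 200 camera calls.

### The job

Set out the spices: press the red release so the storage box's lid pops up, swing the lid right back until it stays open by itself, and stand every spice jar from the box upright in the tray, one to a cell, while the tray is still out of its dock. Then slide the loaded tray fully home into the dock, and shut the box's lid gently, without slamming it, until it latches. Leave the grey tin, the sugar pot and the honey jar where they are.

Things in the scene. Friction and masses are not known exactly. Their poses are not given: they have to be found in the camera images.
- box: fixed green storage box, open on top under its lid; outside 180 mm (its x) by 250 mm (its y), 125 mm high, walls and floor about 6 mm; origin at the centre of its underside on the worktop; z up; its front, with the red release, faces its -x, the lid hinge is on its +x rim. Spice jars stand inside in up to four places: x about -45 or +20 mm, y about -55 or +55 mm
- lid (a joint): angle of the pale wooden lid (rad): 0 shut and latched, 1.57 upright, 1.9 back against its stop. Sprung: once released it pops up by itself to about 0.5 (0.4 to 0.7) and rests there; pushed back beyond 1.65 it stays. To shut it, 1 N at the free edge carries it down; the last 15 mm run against the catch and need 3 to 5 N pressed slowly down at the middle of the free edge until it clicks
- lid_edge (a point): middle of the lid's free (front) edge, 186 mm from the hinge line, half-way through its thickness; the lid is 250 mm wide and 10 mm thick, and a small steel tongue sticks out 12 mm further in the middle
- lid_hinge (a point): middle of the lid's hinge line, 125 mm above the worktop; the line runs along the box's y axis
- release (a joint): angle of the red rocker release on the front of the box (rad): 0 at rest, 0.25 fully pressed; it springs back. The lid comes free at about 0.1 to 0.15, which is 5 to 7 mm of downward press at the pad and 2 to 3 N; fully down takes about 3.5 N
- release_pad (a point): centre of the top of the red ribbed pad to be pressed straight down, 94 mm above the worktop, 65 mm in front of the box's front wall; the pad is 44 mm wide and about 30 mm deep; a red upright catch stands 44 mm from this point towards the lid and reaches 60 mm higher than the pad
- tray: loose wooden caddy tray on the worktop; base 145 mm (its x) by 170 mm (its y), 6 mm thick, slick above and below; on it a fence 150 mm wide over all and a cross of dividers, tops 58 mm up, making 2 x 2 cells of 56 x 56 mm centred at x = -39.5 or +39.5, y = -42 or +42 mm. Origin at the centre of its underside, z up; its +x end goes into the dock first, the grip stands at its -x end
- tray_grip (a point): the tray's dark upright grip, a wooden block 18 mm wide (tray y) by 34 mm (tray x), its top 70 mm above the tray's underside; this point lies on its centre line, 55 mm above the underside and 118 mm from the tray's centre towards -x
- dock: fixed wooden tray dock, origin on the worktop at its centre, z up: side rails 178 mm apart inside, 22 mm high, with lips 9 mm wide overhanging from 16 mm up to hold the tray's base, flared mouth at x = -105 mm, back stop 45 mm high with its face at x = +75 mm. The tray slides on the worktop along the dock +x; fully home its origin is about 2 mm beyond (+x) the dock origin, axes parallel
- spice_a_mid (a point): middle of a glass spice jar with a yellow cap, 42 mm across, 96 mm tall (this point is 48 mm above its foot); starts standing in the box; z axis = the jar's upward axis; None if absent
- spice_b_mid (a point): middle of a glass spice jar with a dark brown cap, 44 mm across, 105 mm tall (this point is 52.5 mm above its foot); starts standing in the box; z axis = the jar's upward axis; None if absent
- spice_c_mid (a point): middle of a glass spice jar with a yellow cap, 42 mm across, 96 mm tall (this point is 48 mm above its foot); starts standing in the box; z axis = the jar's upward axis; None if absent
- spice_d_mid (a point): middle of a glass spice jar with a dark brown cap, 44 mm across, 105 mm tall (this point is 52.5 mm above its foot); starts standing in the box; z axis = the jar's upward axis; None if absent
- spice_tin: plain pale grey round lidded tin, 75 mm across, 116 mm tall, bystander; origin at its foot
- sugar_pot: white lidded sugar pot, 77 mm across, 88 mm tall, bystander; origin at its foot
- honey_jar: honey jar with a white lid, 60 mm across, 99 mm tall, bystander; origin at its foot

How it is judged:
On the way, in this order (a step that is already met when the one before it is completed fails the run):
1. the red release is pressed and the lid comes up (value of joint lid above 0.25 rad), for 0.1 s.
2. the lid is swung back past upright and stays there with nothing touching the box (value of joint lid above 1.6 rad and contact force between each of the arm, the fingers and box below 0.1 N), for 0.5 s.
3. every jar stands in the tray, which is still out of the dock (x of spice_a_mid in the frame of tray between -0.068 and 0.068 m and y of spice_a_mid in the frame of tray between -0.078 and 0.078 m and z of spice_a_mid in the frame of tray between 0.048 and 0.06 m and angle between each of spice_a_mid, spice_b_mid, spice_c_mid, spice_d_mid's own z axis and vertical below 0.15 rad and x of spice_b_mid in the frame of tray between -0.068 and 0.068 m and y of spice_b_mid in the frame of tray between -0.078 and 0.078 m and z of spice_b_mid in the frame of tray between 0.0525 and 0.0645 m and x of spice_c_mid in the frame of tray between -0.068 and 0.068 m and y of spice_c_mid in the frame of tray between -0.078 and 0.078 m and z of spice_c_mid in the frame of tray between 0.048 and 0.06 m and x of spice_d_mid in the frame of tray between -0.068 and 0.068 m and y of spice_d_mid in the frame of tray between -0.078 and 0.078 m and z of spice_d_mid in the frame of tray between 0.0525 and 0.0645 m and x of tray in the frame of dock below -0.15 m), for 0.2 s.
At the end, for the whole second after the job is handed in: All jars from the box stand upright (0.15 rad) on the tray floor inside its fence; the tray is fully home in the dock (within 8 mm, square to 0.06 rad, flat on the worktop); the lid is shut and latched (under 0.03 rad), the release sprung back; all at rest and let go (x of spice_a_mid in the frame of tray between -0.068 and 0.068 m and y of spice_a_mid in the frame of tray between -0.078 and 0.078 m and z of spice_a_mid in the frame of tray between 0.048 and 0.06 m and angle between each of spice_a_mid, spice_b_mid, spice_c_mid, spice_d_mid's own z axis and vertical below 0.15 rad and x of spice_b_mid in the frame of tray between -0.068 and 0.068 m and y of spice_b_mid in the frame of tray between -0.078 and 0.078 m and z of spice_b_mid in the frame of tray between 0.0525 and 0.0645 m and x of spice_c_mid in the frame of tray between -0.068 and 0.068 m and y of spice_c_mid in the frame of tray between -0.078 and 0.078 m and z of spice_c_mid in the frame of tray between 0.048 and 0.06 m and x of spice_d_mid in the frame of tray between -0.068 and 0.068 m and y of spice_d_mid in the frame of tray between -0.078 and 0.078 m and z of spice_d_mid in the frame of tray between 0.0525 and 0.0645 m and x of tray in the frame of dock above -0.008 m and y of tray in the frame of dock between -0.008 and 0.008 m and angle between the x axis of tray and the x axis of dock, either way round below 0.06 rad and height (world z) of tray below 0.006 m and value of joint lid below 0.03 rad and value of joint release below 0.05 rad and linear speed of tray below 0.02 m/s); the robot touches nothing.
It fails at once if the lid is slammed shut (faster than 4 rad/s) (velocity of joint lid below -4 rad/s).
It fails at once if a bystander is pushed more than 40 mm or tipped over (distance of any of spice_tin, sugar_pot, honey_jar from where it was at the start of the episode above 0.04 m or angle between any of spice_tin, sugar_pot, honey_jar's own z axis and vertical above 0.5 rad).
Of spice_a, spice_b, spice_c, spice_d only 2 to 4 are there at a start; the rules pass over those that are not, and their reading is None.
At some moment in a run one of tray may be knocked a few centimetres aside while the robot is not near it.
It also fails if it takes over 210 s, if anything falls off the work surface, if the arm or the gripper's body presses on something with over 40 N, if the wrist force passes 120 N, or if a joint passes its speed limit or range.

## Working session

There is one attempt and no reset: what is moved stays moved. The work goes in short steps, Python scripts to look and compute and a shell command to move; the robot and the scene stay as the last step left them, time stands still between calls to the robot, and variables do not carry over. Pictures are saved under pics/ and viewed, at most 14 in all, crops included, and the job is handed in when it is done.

```bash
ls; mkdir -p pics
cat > h.py <<'E'
import numpy as np, cv2
from plant import bot
def grab(n):
    d=bot.get_image(n); return d
def cloud(d):
    h,w=d["range_z"].shape; K=d["K"]; z=d["range_z"].astype(float)
    u,v=np.meshgrid(np.arange(w),np.arange(h))
    X=(u-K[0,2])/K[0,0]*z; Y=(v-K[1,2])/K[1,1]*z
    P=np.stack([X,-Y,-z,np.ones_like(z)],-1)
    P=P@np.array(d["extrinsics"]).T
    P=P[...,:3]; P[z==0]=np.nan
    return P
def save(d,name):
    cv2.imwrite("pics/"+name,d["img"][...,::-1])
E
python3 - <<'E'
from h import *
for n in("scene","top"):
    d=grab(n); save(d,n+"0.png"); np.savez(n+"0.npz",img=d["img"],P=cloud(d),K=d["K"],E=d["extrinsics"])
    print(n,d["K"],np.round(d["extrinsics"],3),[k for k in d])
s=bot.state(); print({k:np.round(v,3) for k,v in s.items()},bot.finger_overhang)
E
```

```text
pics
scene [[418.57430497   0.         265.16015674]
 [  0.         418.57430497 186.27564738]
 [  0.           0.           1.        ]] [[ 0.405  0.563 -0.72  -0.388]
 [-0.914  0.239 -0.327 -0.46 ]
 [-0.012  0.791  0.612  0.973]
 [ 0.     0.     0.     1.   ]] ['img', 'range_z', 'K', 'extrinsics']
top [[398.23975949   0.         255.31805494]
 [  0.         398.23975949 187.38752381]
 [  0.           0.           1.        ]] [[ 0.016  0.997 -0.07   0.52 ]
 [-1.     0.017  0.013  0.032]
 [ 0.014  0.07   0.997  1.396]
 [ 0.     0.     0.     1.   ]] ['img', 'range_z', 'K', 'extrinsics']
{'clock': np.float64(0.1), 'joint_positions': array([-1.321,  0.469, -0.049,  1.534,  0.024,  1.141, -0.082]), 'dq': array([ 0.   , -0.   ,  0.   , -0.003, -0.001, -0.   ,  0.   ]), 'joint_torque': array([ 1.0000e-03, -5.0917e+01, -8.1000e-02, -2.3683e+01, -6.1000e-02,
        3.4000e-02,  0.0000e+00]), 'eef_pos': array([0.186, 0.648, 0.236]), 'tcp_rot': array([[-0.961,  0.275, -0.   ],
       [ 0.275,  0.961, -0.002],
       [-0.   , -0.002, -1.   ]]), 'wrist_force': array([ 0.26 ,  0.307, -0.42 ]), 'wrist_torque': array([-0.037, -0.029, -0.064]), 'gripper_force': np.float64(0.0), 'finger_gap': np.float64(0.998)} 0.014
```

View pics/scene0.png

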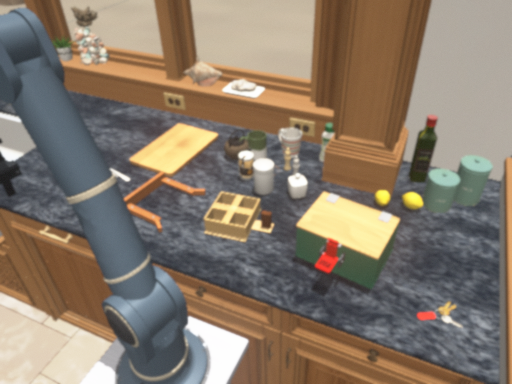

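View pics/top0.png

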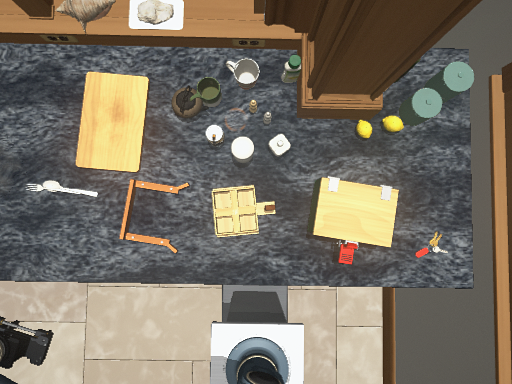

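The top view shows the box at (356,212) with its red release at (347,252) facing the robot. The tray is at (237,211) with its grip at (268,208), pointing right. The dock is at (150,212) with its mouth facing the tray. The bystanders are at (242,148), (279,145) and (213,133).

```bash
cat >> h.py <<'E'
def hsv(img): return cv2.cvtColor(img,cv2.COLOR_RGB2HSV)
def rect(pts):
    (c,s,a)=cv2.minAreaRect(pts.astype(np.float32)); return np.round(c,4),np.round(s,4),round(a,2)
def roi(P,u0,v0,u1,v1):
    m=np.zeros(P.shape[:2],bool); m[v0:v1,u0:u1]=1; return m
E
python3 - <<'E'
from h import *
d=np.load("top0.npz"); P=d["P"]; H=hsv(d["img"]); z=P[...,2]
print("table z",np.nanmedian(z[200:280,270:300]))
def rep(n,m):
    p=P[m]; print(n,m.sum(),rect(p[:,:2]),"z",np.round(np.nanpercentile(p[:,2],[5,50,95]),3))
with np.errstate(invalid='ignore'):
    rep("lid",roi(P,305,165,410,255)&(z>.12)&(z<.15)&(H[...,2]>130)&(H[...,1]>60)&(H[...,0]>12))
    red=roi(P,320,230,370,270)&((H[...,0]<8)|(H[...,0]>172))&(H[...,1]>150)
    rep("red pad",red&(z<.105)&(z>.08)); rep("red catch",red&(z>.12))
    rep("tray top",roi(P,205,180,280,240)&(z>.045)&(z<.064)&(H[...,2]>120))
    rep("tray base",roi(P,205,180,280,240)&(z>.003)&(z<.075)&(H[...,1]>60))
    g=roi(P,255,195,280,220)&(z>.06)&(z<.08); rep("grip",g)
    dk=roi(P,110,170,200,260)&(z>.008)&(z<.06)&(H[...,1]>100); rep("dock",dk)
    rep("stop",dk&(z>.035)&roi(P,110,170,136,250)); 
    rr=dk&(z>.018)&(z<.03)
    rep("railU",rr&roi(P,140,170,175,200));rep("railL",rr&roi(P,140,225,170,255))
    rep("tin",roi(P,228,130,256,165)&(z>.1)&(z<.13))
    rep("sugar",roi(P,262,128,295,160)&(z>.05)&(z<.12))
    rep("honey",roi(P,200,118,225,148)&(z>.085)&(z<.12))
E
```

```text
table z 0.00011080565140786369
lid 4362 (array([ 0.5378, -0.3044]), array([0.2507, 0.1871]), 81.74) z [0.132 0.137 0.141]
red pad 205 (array([ 0.4002, -0.2834]), array([0.0435, 0.0604]), 83.57) z [0.09  0.094 0.098]
red catch 54 (array([ 0.4313, -0.2882]), array([0.0297, 0.0162]), 81.64) z [0.135 0.15  0.157]
tray top 817 (array([0.5376, 0.0618]), array([0.1501, 0.1874]), 6.37) z [0.053 0.058 0.063]
tray base 2127 (array([0.5391, 0.0533]), array([0.1714, 0.2168]), 6.99) z [0.004 0.01  0.062]
grip 62 (array([ 0.564 , -0.0121]), array([0.0622, 0.0671]), 16.45) z [0.06  0.07  0.075]
dock 1091 (array([0.5365, 0.3949]), array([0.2696, 0.2566]), 81.65) z [0.017 0.023 0.047]
stop 275 (array([0.5354, 0.4485]), array([0.0166, 0.2051]), 82.06) z [0.037 0.044 0.049]
railU 206 (array([0.6136, 0.3536]), array([0.122 , 0.0231]), 82.19) z [0.019 0.022 0.027]
railL 191 (array([0.428 , 0.3556]), array([0.1044, 0.0271]), 81.17) z [0.019 0.022 0.027]
tin 423 (array([0.7403, 0.0611]), array([0.0749, 0.0717]), 1.17) z [0.111 0.115 0.12 ]
sugar 309 (array([ 0.7616, -0.0637]), array([0.0606, 0.06  ]), 37.37) z [0.056 0.067 0.087]
honey 238 (array([0.7888, 0.1545]), array([0.0534, 0.054 ]), 87.78) z [0.093 0.099 0.103]
```

```bash
python3 -m creep '[[[0,0,0.0135,2.6,-3,0,255],[0,0,0.0135,2.6,-3,0,255],[0,0,0.0135,2.6,-3,0,255],[0,0,0.0135,2.6,-3,0,255],[0,0,0.0135,2.6,-3,0,255],[0,0,0.0135,2.6,-3,0,255],[0,0,0.0135,2.6,-3,0,255],[0,0,0.0135,2.6,-3,0,255],[0,0,0.0135,2.6,-3,0,255],[0,0,0.0135,2.6,-3,0,255]]]'
python3 -m creep '[[[0,0,0,0.3,-3.5,0,255],[0,0,0,0.3,-3.5,0,255],[0,0,0,0.3,-3.5,0,255],[0,0,0,0.3,-3.5,0,255],[0,0,0,0.3,-3.5,0,255],[0,0,0,0.3,-3.5,0,255],[0,0,0,0.3,-3.5,0,255],[0,0,0,0.3,-3.5,0,255],[0,0,0,0.3,-3.5,0,255],[0,0,0,0.3,-3.5,0,255]]]'
```

```text
clock: 0.93
eef_pos: [0.4465, 0.3471, 0.2363]
tcp_rot: [[-0.99, 0.143, -0.0], [0.143, 0.99, -0.0], [0.0, -0.0, -1.0]]
wrist_force: [0.3, 0.8, 0.9]
finger_gap: 0.325
gripper_force: 0.0
clock: 1.77
eef_pos: [0.4752, -0.0027, 0.2364]
tcp_rot: [[-0.99, 0.143, -0.0], [0.143, 0.99, 0.0], [0.0, 0.0, -1.0]]
wrist_force: [0.3, -0.5, 0.2]
finger_gap: 0.005
gripper_force: 0.0
```

```bash
python3 -m creep '[[[0,0,0,-0.91,-2.8,0,255],[0,0,0,-0.91,-2.8,0,255],[0,0,0,-0.91,-2.8,0,255],[0,0,0,-0.91,-2.8,0,255],[0,0,0,-0.91,-2.8,0,255],[0,0,0,-0.91,-2.8,0,255],[0,0,0,-0.91,-2.8,0,255],[0,0,0,-0.91,-2.8,0,255],[0,0,0,-0.91,-2.8,0,255],[0,0,0,-0.91,-2.8,0,255]]]'
python3 -m creep '[[[0,0,0,0,0,-2,255],[0,0,0,0,0,-2,255],[0,0,0,0,0,-2,255],[0,0,0,0,0,-2,255],[0,0,0,0,0,-2,255],[0,0,0,0,0,-1.2,255],[0,0,0,0,0,-0.4,255],[0,0,0,0,0,-0.2,255],[0,0,0,0,0,0,255],[0,0,0,0,0,0,255]]]'
```

```text
clock: 2.6
eef_pos: [0.3838, -0.2821, 0.2364]
tcp_rot: [[-0.99, 0.143, -0.0], [0.143, 0.99, 0.0], [0.0, 0.0, -1.0]]
wrist_force: [0.9, -0.4, 0.0]
finger_gap: 0.007
gripper_force: 0.0
clock: 3.43
eef_pos: [0.3852, -0.2814, 0.1193]
tcp_rot: [[-0.99, 0.143, 0.001], [0.143, 0.99, -0.001], [-0.001, -0.0, -1.0]]
wrist_force: [-0.2, -1.2, -0.1]
finger_gap: 0.008
gripper_force: 0.0
```

```bash
python3 -m creep '[[[0,0,0,0,0,-0.3,255],[0,0,0,0,0,-0.3,255],[0,0,0,0,0,-0.3,255],[0,0,0,0,0,-0.3,255],[0,0,0,0,0,-0.3,255],[0,0,0,0,0,-0.3,255],[0,0,0,0,0,-0.2,255],[0,0,0,0,0,0,255],[0,0,0,0,0,0,255],[0,0,0,0,0,0,255]]]'
python3 - <<'E'
from h import *
d=grab("top"); P=cloud(d); 
for q in (P[185:245:10,335],): print(np.round(q,3))
E
```

```text
clock: 4.27
eef_pos: [0.3841, -0.281, 0.0986]
tcp_rot: [[-0.99, 0.144, -0.001], [0.144, 0.99, 0.001], [0.001, 0.001, -1.0]]
wrist_force: [-3.1, 0.2, 6.4]
finger_gap: 0.006
gripper_force: 3.2
[[ 0.619 -0.234  0.152]
 [ 0.587 -0.232  0.164]
 [ 0.556 -0.228  0.182]
 [ 0.525 -0.225  0.197]
 [ 0.495 -0.222  0.21 ]
 [ 0.462 -0.24   0.129]]
```

```bash
python3 -m creep '[[[0,0,0,0,0,1,255],[0,0,0,0,0,3,255],[0,0,0,0,0,3,255],[0,0,0,0,0,2,255],[0,0,0,0,0,0,255],[-0.0112,-0.0777,0,0,0,0,255],[-0.0112,-0.0777,0,0,0,0,255],[-0.0112,-0.0777,0,0,0,0,255],[-0.0112,-0.0777,0,0,0,0,255],[-0.0112,-0.0777,0,0,0,0,255]]]'
python3 -m creep '[[[-0.0112,-0.0777,0,0,0,0,255],[-0.0112,-0.0777,0,0,0,0,255],[-0.0112,-0.0777,0,0,0,0,255],[-0.0112,-0.0777,0,0,0,0,255],[-0.0112,-0.0777,0,0,0,0,255],[0,0,0,0,0,0,255],[0,0,0,0,0,0,255],[0,0,0,0,0,0,255],[0,0,0,0,0,0,255],[0,0,0,0,0,0,255]]]'; python3 -c "
from h import *;d=grab('scene');save(d,'s1.png');print(bot.state()['joint_positions'])"
```

```text
clock: 5.15
eef_pos: [0.3847, -0.281, 0.1887]
tcp_rot: [[-0.913, 0.143, 0.382], [0.132, 0.99, -0.056], [-0.386, -0.001, -0.922]]
wrist_force: [1.2, 0.2, -1.0]
finger_gap: 0.004
gripper_force: 0.0
clock: 5.98
eef_pos: [0.3808, -0.2828, 0.1762]
tcp_rot: [[-0.885, 0.136, 0.444], [0.12, 0.991, -0.063], [-0.449, -0.002, -0.894]]
wrist_force: [-0.1, 0.8, -0.9]
finger_gap: 0.006
gripper_force: 0.0
[ 0.94881132  0.09370704 -0.25994189  2.30918546 -0.57984336  0.39949371
  2.62900232]
```

View pics/s1.png

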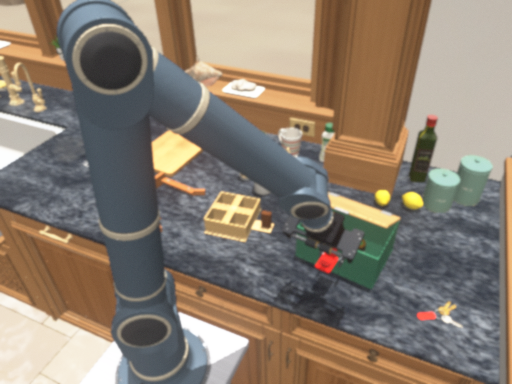

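The release is pressed and the lid is ajar at about 0.5 rad (free edge near (360,210)). The tilt stopped because joint 7 is almost at its limit, so I'll go up and spin the tool half a turn.

```bash
python3 -m creep '[[[0,0,0,0,0,3,255],[0,0,0,0,0,3,255],[0,0,0,0,0,3,255],[0,0,0,0,0,3,255],[0.053,-0.0076,-0.107,0,0,0,255],[0.053,-0.0076,-0.107,0,0,0,255],[0.053,-0.0076,-0.107,0,0,0,255],[0.053,-0.0076,-0.107,0,0,0,255],[0.053,-0.0076,-0.107,0,0,0,255],[0.053,-0.0076,-0.107,0,0,0,255]]]'
python3 -m creep '[[[0.053,-0.0076,-0.107,0,0,0,255],[0.053,-0.0076,-0.107,0,0,0,255],[0.053,-0.0076,-0.107,0,0,0,255],[0.053,-0.0076,-0.107,0,0,0,255],[0.053,-0.0076,-0.107,0,0,0,255],[0.053,-0.0076,-0.107,0,0,0,255],[0.053,-0.0076,-0.107,0,0,0,255],[0.053,-0.0076,-0.107,0,0,0,255],[0.053,-0.0076,-0.107,0,0,0,255],[0.053,-0.0076,-0.107,0,0,0,255]]]'
python3 -m creep '[[[0.053,-0.0076,-0.107,0,0,0,255],[0.053,-0.0076,-0.107,0,0,0,255],[0.053,-0.0076,-0.107,0,0,0,255],[0.053,-0.0076,-0.107,0,0,0,255],[0.053,-0.0076,-0.107,0,0,0,255],[0.053,-0.0076,-0.107,0,0,0,255],[0.053,-0.0076,-0.107,0,0,0,255],[0.053,-0.0076,-0.107,0,0,0,255],[0.053,-0.0076,-0.107,0,0,0,255],[0.053,-0.0076,-0.107,0,0,0,255]]]'; python3 -c "
from h import *;print(bot.state()['joint_positions'])"
```

```text
clock: 6.87
eef_pos: [0.3805, -0.2826, 0.2961]
tcp_rot: [[-0.573, 0.688, 0.444], [0.746, 0.662, -0.063], [-0.338, 0.296, -0.894]]
wrist_force: [0.7, 0.6, 0.3]
finger_gap: 0.008
gripper_force: 0.0
clock: 7.7
eef_pos: [0.3805, -0.2825, 0.296]
tcp_rot: [[0.432, 0.786, 0.443], [0.889, -0.453, -0.064], [0.15, 0.422, -0.894]]
wrist_force: [-0.1, 0.4, -0.4]
finger_gap: 0.005
gripper_force: 0.0
clock: 8.53
eef_pos: [0.3805, -0.2826, 0.2961]
tcp_rot: [[0.89, -0.114, 0.442], [-0.096, -0.993, -0.063], [0.446, 0.013, -0.895]]
wrist_force: [-1.2, -0.2, -0.9]
finger_gap: 0.003
gripper_force: 0.0
[ 1.16872426 -0.07367188 -0.43468784  2.14215259 -0.43484983  0.71884354
 -0.67336017]
```

```bash
python3 -m creep '[[[-0.0093,-0.065,0,0,0.6,0,255],[-0.0093,-0.065,0,0,0.6,0,255],[-0.0093,-0.065,0,0,0.6,0,255],[-0.0093,-0.065,0,0,0.6,0,255],[-0.0093,-0.065,0,0,0.6,0,255],[0,0,0,0,0,-3,255],[0,0,0,0,0,-3,255],[0,0,0,0,0,-3,255],[0,0,0,0,0,-2.5,255],[0,0,0,0,0,0,255]]]'
python3 - <<'E'
from h import *;print(bot.state()['joint_positions'])
d=grab('scene');P=cloud(d);H=hsv(d['img']); z=P[...,2]
m=(z>.13)&(z<.24)&(H[...,0]>12)&(H[...,0]<30)&(H[...,1]>60)&(P[...,0]<.7)&(P[...,1]<-.15)&(P[...,1]>-.47)&(P[...,0]>.4)
o=np.array([.54,-.305]);x=np.array([.99,-.143]);y=np.array([.143,.99])
q=P[m]; b=np.c_[(q[:,:2]-o)@x,(q[:,:2]-o)@y,q[:,2]]
print(m.sum(), np.round(np.percentile(b,[1,50,99],axis=0),3), np.polyfit(b[:,0],b[:,2],1))
E
```

```text
clock: 9.37
eef_pos: [0.3812, -0.2581, 0.2676]
tcp_rot: [[0.719, -0.11, 0.686], [-0.059, -0.993, -0.098], [0.692, 0.03, -0.721]]
wrist_force: [0.0, 0.7, -0.3]
finger_gap: 0.004
gripper_force: 0.0
[ 0.33874649 -0.16746259  0.38961861  2.42136809 -1.03195092  0.40054847
 -0.04766693]
922 [[-0.068 -0.125  0.138]
 [ 0.004 -0.042  0.19 ]
 [ 0.092  0.117  0.231]] [-0.56475873  0.19173675]
```

```bash
python3 -m creep '[[[0.0084,0.0585,0,0,0,0,255],[0.0084,0.0585,0,0,0,0,255],[0.0084,0.0585,0,0,0,-1,255],[0.0084,0.0585,0,0,0,-2,255],[0,0,0,0,0,-2,255],[0,0,0,0,0,-2,255],[0,0,0,0,0,-0.8,255],[0,0,0,0,0,0,255],[0,0,0,0,0,0,255],[0,0,0,0,0,0,255]]]'
python3 - <<'E'
from h import *;print(bot.state()['joint_positions'])
E
```

```text
clock: 10.25
eef_pos: [0.3802, -0.262, 0.1918]
tcp_rot: [[0.856, -0.111, 0.504], [-0.082, -0.993, -0.079], [0.51, 0.026, -0.86]]
wrist_force: [-0.4, -0.3, 0.2]
finger_gap: 0.005
gripper_force: 0.0
[ 0.48666103  0.00752119  0.19423919  2.38338159 -0.77353436  0.3770516
 -0.32056034]
```

```bash
python3 -m creep '[[[0,0,0,1.33,0.2,0,255],[0,0,0,1.33,0.2,0,255],[0,0,0,1.33,0.2,0,255],[0,0,0,1.33,0.2,0,255],[0,0,0,1.33,0.2,0,255],[0,0,0,1.04,-0.15,0.55,255],[0,0,0,1.04,-0.15,0.55,255],[0,0,0,0.8,-0.11,1,255],[0,0,0,0.8,-0.11,1,255],[0,0,0,0,0,0,255]]]'
python3 - <<'E'
from h import *;print(bot.state()['joint_positions'])
d=grab('scene');P=cloud(d);H=hsv(d['img']); z=P[...,2]
m=(z>.13)&(z<.34)&(H[...,0]>12)&(H[...,0]<30)&(H[...,1]>60)&(P[...,0]<.7)&(P[...,1]<-.15)&(P[...,1]>-.47)&(P[...,0]>.4)
o=np.array([.54,-.305]);x=np.array([.99,-.143]);y=np.array([.143,.99])
q=P[m]; b=np.c_[(q[:,:2]-o)@x,(q[:,:2]-o)@y,q[:,2]]
print(m.sum(), np.round(np.percentile(b,[1,50,99],axis=0),3), np.arctan(np.polyfit(b[:,0],b[:,2],1)[0]))
E
```

```text
clock: 11.08
eef_pos: [0.4861, -0.2574, 0.2256]
tcp_rot: [[0.854, -0.11, 0.509], [-0.08, -0.994, -0.08], [0.514, 0.028, -0.857]]
wrist_force: [0.5, 0.3, 1.1]
finger_gap: 0.008
gripper_force: 0.0
[ 0.33131519  0.08825843  0.18765905  2.20031145 -0.5391001   0.39207526
 -0.70587107]
316 [[-0.131 -0.125  0.145]
 [-0.049 -0.063  0.247]
 [ 0.085  0.044  0.318]] -0.6240152782453311
```

```bash
python3 -m creep '[[[0,0,0,0.8,-0.11,1,255],[0,0,0,0.8,-0.11,1,255],[0,0,0,1.1,-0.15,0.8,255],[0,0,0,1.1,-0.15,0.8,255],[0,0,0,1.1,-0.15,0.8,255],[0,0,0,1.1,-0.15,0.8,255],[0,0,0,1.2,-0.17,0.35,255],[0,0,0,1.2,-0.17,0.35,255],[0,0,0,1.2,-0.17,0.35,255],[0,0,0,0,0,0,255]]]'
python3 - <<'E'
from h import *;print(bot.state()['joint_positions'])
d=grab('scene');save(d,"s2.png")
E
```

```text
clock: 11.97
eef_pos: [0.5806, -0.2696, 0.2849]
tcp_rot: [[0.856, -0.109, 0.505], [-0.081, -0.994, -0.078], [0.51, 0.026, -0.86]]
wrist_force: [-0.1, 0.4, 0.2]
finger_gap: 0.005
gripper_force: 0.0
[ 0.24490441  0.16411689  0.21684297  1.9542493  -0.36654903  0.53840215
 -0.95429998]
```

View pics/s2.png

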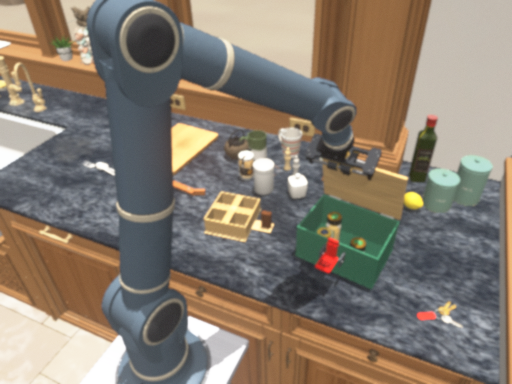

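The lid (365,188) is nearly upright, and jars are visible inside the box at (332,220), (325,232) and (358,242). I'll keep pushing.

```bash
python3 -m creep '[[[0,0,0,1.2,-0.17,0.3,255],[0,0,0,1.2,-0.17,0.2,255],[0,0,0,1.1,-0.16,0.1,255],[0,0,0,1.1,-0.16,0,255],[0,0,0,1.1,-0.16,0,255],[0,0,0,1.1,-0.16,-0.1,255],[0,0,0,1.1,-0.16,-0.2,255],[0,0,0,0.9,-0.13,-0.2,255],[0,0,0,0.7,-0.1,-0.2,255],[0,0,0,0,0,0,255]]]'
```

```text
clock: 12.85
eef_pos: [0.673, -0.2833, 0.2831]
tcp_rot: [[0.859, -0.109, 0.499], [-0.082, -0.994, -0.076], [0.505, 0.024, -0.863]]
wrist_force: [-11.1, 3.5, 7.4]
finger_gap: 0.006
gripper_force: 6.7
```

```bash
python3 -m creep '[[[0,0,0,-1,0.14,0,255],[0,0,0,-2,0.3,0.5,255],[0,0,0,-3,0.4,1,255],[0,0,0,-3,0.4,1,0],[0,0,0,-3,0.4,1,0],[0.012,0.083,0,-3,0.4,1,0],[0.012,0.083,0,-3,3,0,0],[0.012,0.083,0,-2,3,0,0],[0.012,0.083,0,0,3,0,0],[0.012,0.083,0,0,3,0,0]]]'
python3 -m creep '[[[0.012,0.083,0,0,3,0,0],[0,0,0,0,3,0,0],[0,0,0,0,3,0,0],[0,0,0,0,0,0,0],[0,0,0,0,0,0,0],[0,0,0,0,0,0,0],[0,0,0,0,0,0,0],[0,0,0,0,0,0,0],[0,0,0,0,0,0,0],[0,0,0,0,0,0,0]]]'
python3 - <<'E'
from h import *;print(bot.state()['joint_positions'])
for n in("scene","top"):
    d=grab(n); np.savez(n+"1.npz",img=d["img"],P=cloud(d),K=d["K"],E=d["extrinsics"])
    save(d,n+"3.png")
    c=d["img"]; c=c[170:290,270:420] if n=="scene" else c[140:280,190:410]
    cv2.imwrite("pics/c_%s.png"%n,cv2.resize(c,None,fx=3.5,fy=3.5,interpolation=cv2.INTER_CUBIC)[...,::-1])
E
```

```text
clock: 13.68
eef_pos: [0.4735, -0.143, 0.3296]
tcp_rot: [[0.988, -0.105, 0.112], [-0.103, -0.994, -0.022], [0.114, 0.01, -0.993]]
wrist_force: [0.9, -0.2, -0.3]
finger_gap: 0.449
gripper_force: 0.0
clock: 14.52
eef_pos: [0.4746, -0.0543, 0.3283]
tcp_rot: [[0.994, -0.104, 0.03], [-0.103, -0.995, -0.01], [0.031, 0.007, -1.0]]
wrist_force: [0.5, 0.2, -0.8]
finger_gap: 0.992
gripper_force: 0.0
[-0.03132629  0.04972475  0.05352661  1.87638423  0.00688884  1.18535375
 -1.65482395]
```

View pics/c_top.png

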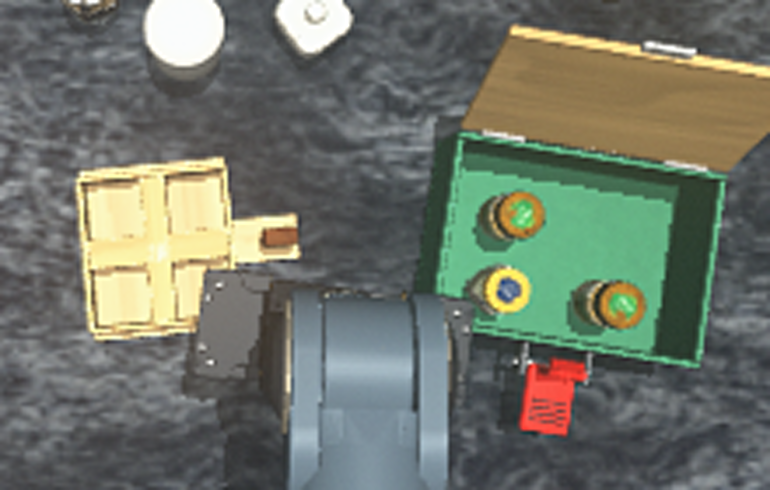

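View pics/c_scene.png

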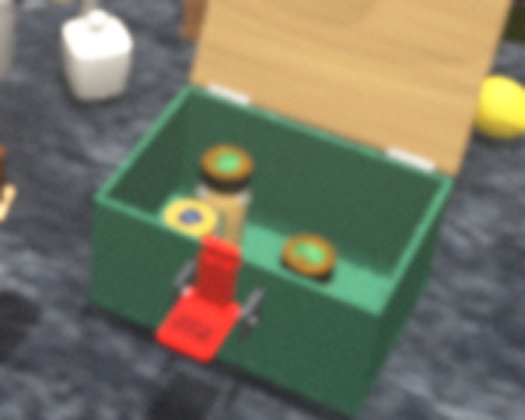

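The top crop shows three jars in the box: brown at crop (515,215), yellow at (505,290) and brown at (613,305). The lid stays back by itself. The tray at (155,250) is partly hidden by the hand.

```bash
cat >> h.py <<'E'
BO=np.array([.54,-.305]);BX=np.array([.99,-.143]);BY=np.array([.143,.99])
def tray(d,P):
    "fence top rectangle -> centre, yaw of tray x axis, grip centre"
    H=hsv(d["img"]); z=P[...,2]
    w=(P[...,1]>-.15)&(P[...,1]<.5)&(P[...,0]>.38)&(P[...,0]<.72)
    m=(w&(z>.048)&(z<.064)&(H[...,2]>130)&(H[...,0]>14)&(H[...,0]<35)&(H[...,1]>60)).astype(np.uint8)
    n,l,s,c=cv2.connectedComponentsWithStats(m,connectivity=8)
    i=1+np.argmax(s[1:,4]); p=P[l==i]
    r=rect(p[:,:2]); 
    dk=w&(z>.055)&(z<.08)&(H[...,2]<130)&((H[...,0]<14)|(H[...,0]>170))&(H[...,1]>60)
    g=np.median(P[dk],axis=0) if dk.any() else None
    return r,int(s[i,4]),g,int(dk.sum())
E
python3 - <<'E'
from h import *
for f in("top0","top1"):
    d=np.load(f+".npz"); print(f,tray(d,d["P"]))
d=np.load("top1.npz");P=d["P"];H=hsv(d["img"])
for n,(u,v) in dict(br1=(337,201),ye=(334,223),br2=(365,227)).items():
    m=roi(P,u-11,v-11,u+12,v+12)&(P[...,2]>.088)&(P[...,2]<.122)
    m&=~((H[...,0]>60)&(H[...,0]<95)&(H[...,2]<110))
    p=P[m]; c,r=cv2.minEnclosingCircle(p[:,:2].astype(np.float32)); c=np.array(c)
    print(n,m.sum(),np.round(c,4),round(r,4),"mean",np.round(p.mean(0),4),"box",np.round([(c-BO)@BX,(c-BO)@BY],4))
E
```

```text
top0 ((array([0.5353, 0.0827]), array([0.1501, 0.1453]), 6.37), 778, array([ 0.55353227, -0.02483984,  0.06731843]), 8)
top1 ((array([0.5353, 0.0825]), array([0.1497, 0.1448]), 6.33), 671, array([ 0.54682051, -0.01839393,  0.06718054]), 4)
br1 158 [ 0.5708 -0.2545] 0.0222 mean [ 0.571  -0.253   0.1107] box [0.0232 0.0544]
ye 137 [ 0.4919 -0.2355] 0.0336 mean [ 0.5008 -0.2427  0.1022] box [-0.0576  0.0619]
br2 162 [ 0.489  -0.3481] 0.0223 mean [ 0.4893 -0.3461  0.1103] box [-0.0443 -0.05  ]
```

```bash
python3 -m creep '[[[0.01,0.03,-0.04,1.2,-2.49,0,60],[0,0,0,1.2,-2.49,0,60],[0,0,0,1.2,-2.49,0,60],[0,0,0,1.2,-2.49,0,60],[0,0,0,1.2,-2.49,0,60],[0,0,0,1.2,-2.49,0,60],[0,0,0,1.2,-2.49,0,60],[0,0,0,1.2,-2.49,0,60],[0,0,0,0,0,0,60],[0,0,0,0,0,0,60]]]'
python3 -m creep '[[[0,0,0,0,0,-3,60],[0,0,0,0,0,-3,60],[0,0,0,0,0,-3,60],[0,0,0,0,0,-3,60],[0,0,0,0,0,-3,60],[0,0,0,0,0,-1,60],[0,0,0,0,0,0,60],[0,0,0,0,0,0,60],[0,0,0,0,0,0,60],[0,0,0,0,0,0,60]]]'; python3 -c "
from h import *;print(bot.state()['joint_positions'])"
```

```text
clock: 15.45
eef_pos: [0.5704, -0.2543, 0.3275]
tcp_rot: [[0.989, -0.145, -0.002], [-0.145, -0.989, -0.0], [-0.002, 0.001, -1.0]]
wrist_force: [0.7, 0.8, -0.3]
finger_gap: 0.766
gripper_force: 0.0
clock: 16.28
eef_pos: [0.5719, -0.2531, 0.1706]
tcp_rot: [[0.99, -0.142, 0.004], [-0.142, -0.99, -0.002], [0.004, 0.001, -1.0]]
wrist_force: [0.3, 0.2, 0.4]
finger_gap: 0.768
gripper_force: 0.0
[ 0.21809067  0.44844695  0.17757991  1.73917767 -0.09367044  0.95822041
 -1.2806905 ]
```

```bash
python3 -m creep '[[[0,0,0,0,0,-2,60],[0,0,0,0,0,-2,60],[0,0,0,0,0,-2,60],[0,0,0,0,0,-2,60],[0,0,0,0,0,-0.8,60],[0,0,0,0,0,0,60],[0,0,0,0,0,0,160],[0,0,0,0,0,0,255],[0,0,0,0,0,0,255],[0,0,0,0,0,0,255]]]'
python3 -m creep '[[[0,0,0,0,0,0,255],[0,0,0,0,0,0,255],[0,0,0,0,0,1,255],[0,0,0,0,0,2,255],[0,0,0,0,0,3,255],[0,0,0,0,0,3,255],[0,0,0,0,0,3,255],[0,0,0,0,0,3,255],[0,0,0,0,0,0,255],[0,0,0,0,0,0,255]]]'
python3 - <<'E'
from h import *
d=grab("top");P=cloud(d);print(tray(d,P))
E
```

```text
clock: 17.12
eef_pos: [0.5714, -0.2531, 0.0816]
tcp_rot: [[0.99, -0.142, 0.002], [-0.142, -0.99, -0.001], [0.002, 0.001, -1.0]]
wrist_force: [-0.1, -0.6, -0.5]
finger_gap: 0.55
gripper_force: 0.0
clock: 17.95
eef_pos: [0.5713, -0.2531, 0.2326]
tcp_rot: [[0.99, -0.142, 0.003], [-0.142, -0.99, -0.001], [0.004, 0.001, -1.0]]
wrist_force: [-0.5, -0.1, -2.4]
finger_gap: 0.496
gripper_force: 30.0
((array([0.5353, 0.0825]), array([0.1501, 0.1449]), 6.33), 769, array([ 0.54847455, -0.01835625,  0.06825381]), 5)
```

```bash
python3 -m creep '[[[0,0,0,0,2,0,255],[0,0,0,0,4,0,255],[0,0,0,0,4.1,0,255],[0,0,0,0,4.1,0,255],[0,0,0,0,4.1,0,255],[0,0,0,0,4.1,0,255],[0,0,0,0,4.1,0,255],[0,0,0,0.1,4.1,0,255],[0,0,0,0,4,0,255],[0,0,0,0,3.4,0,255]]]'
python3 -m creep '[[[0,0,0,0,0,-1,255],[0,0,0,0,0,-2,255],[0,0,0,0,0,-2,255],[0,0,0,0,0,-2,255],[0,0,0,0,0,-0.5,255],[0,0,0,0,0,0,255],[0,0,0,0,0,0,255],[0,0,0,0,0,0,255],[0,0,0,0,0,0,255],[0,0,0,0,0,0,255]]]'
python3 - <<'E'
from h import *;print(bot.state()['joint_positions'])
E
```

```text
clock: 18.83
eef_pos: [0.5696, 0.1304, 0.2281]
tcp_rot: [[0.99, -0.139, -0.005], [-0.139, -0.99, -0.0], [-0.005, 0.001, -1.0]]
wrist_force: [0.7, 0.1, -1.3]
finger_gap: 0.499
gripper_force: 30.0
clock: 19.67
eef_pos: [0.5722, 0.1273, 0.1563]
tcp_rot: [[0.99, -0.142, 0.002], [-0.142, -0.99, 0.0], [0.001, -0.001, -1.0]]
wrist_force: [0.5, 0.2, -1.2]
finger_gap: 0.495
gripper_force: 30.0
[-0.3185774   0.4045738   0.03582151  1.83762262 -0.01789065  0.89812178
 -1.9875732 ]
```

Down 7.3 cm, release, up.

```bash
python3 -m creep '[[[0,0,0,0,0,-1.5,255],[0,0,0,0,0,-1.5,255],[0,0,0,0,0,-1.5,255],[0,0,0,0,0,-1,255],[0,0,0,0,0,-0.9,255],[0,0,0,0,0,-0.5,255],[0,0,0,0,0,-0.4,255],[0,0,0,0,0,0,255],[0,0,0,0,0,0,255],[0,0,0,0,0,0,75]]]'
python3 -m creep '[[[0,0,0,0,0,0,75],[0,0,0,0,0,0,75],[0,0,0,0,0,0,75],[0,0,0,0,0,1,75],[0,0,0,0,0,2,75],[0,0,0,0,0,3,75],[0,0,0,0,0,3,75],[0,0,0,0,0,3,75],[0,0,0,0,0,3,75],[0,0,0,0,0,0,75]]]'
python3 - <<'E'
from h import *
d=grab("top");P=cloud(d);print(tray(d,P))
p=P[(P[...,2]>.09)&(P[...,2]<.12)&(P[...,0]>.53)&(P[...,0]<.63)&(P[...,1]>.08)&(P[...,1]<.18)]; print(len(p),np.round(np.median(p,0),3) if len(p) else 0)
E
```

```text
clock: 20.5
eef_pos: [0.5722, 0.1274, 0.0829]
tcp_rot: [[0.99, -0.142, 0.001], [-0.142, -0.99, 0.0], [0.001, -0.0, -1.0]]
wrist_force: [0.3, -0.2, 0.0]
finger_gap: 0.523
gripper_force: 0.0
clock: 21.33
eef_pos: [0.5753, 0.1281, 0.24]
tcp_rot: [[0.99, -0.142, 0.013], [-0.142, -0.99, 0.004], [0.012, -0.005, -1.0]]
wrist_force: [1.8, -0.2, 0.3]
finger_gap: 0.706
gripper_force: 0.0
((array([0.5003, 0.0479]), array([0.073 , 0.0811]), 6.86), 161, array([ 0.55006181, -0.01837785,  0.06933263]), 6)
0 0
```

```bash
python3 -m creep '[[[0,0,0,-0.7,-3,0,60],[0,0,0,-0.7,-3.8,0,60],[0,0,0,-0.7,-3.8,0,60],[0,0,0,-0.7,-3.8,0,60],[0,0,0,-0.7,-3.8,0,60],[0,0,0,-0.7,-3.8,0,60],[0,0,0,-0.7,-3.8,0,60],[0,0,0,-0.7,-3.8,0,60],[0,0,0,-0.7,-3.8,0,60],[0,0,0,-0.7,-3.7,0,60]]]'
python3 -m creep '[[[0,0,0,0,0,0,60],[0,0,0,0,0,-2,60],[0,0,0,0,0,-2,60],[0,0,0,0,0,-2,60],[0,0,0,0,0,-1,60],[0,0,0,0,0,0,60],[0,0,0,0,0,0,60],[0,0,0,0,0,0,60],[0,0,0,0,0,0,60],[0,0,0,0,0,0,60]]]'
python3 - <<'E'
from h import *
d=grab("top");P=cloud(d);print(tray(d,P));save(d,"t4.png")
p=P[(P[...,2]>.09)&(P[...,2]<.12)&(P[...,0]>.53)&(P[...,0]<.63)&(P[...,1]>.08)&(P[...,1]<.18)]; print(len(p),np.round(np.median(p,0),4) if len(p) else 0)
E
```

```text
clock: 22.22
eef_pos: [0.5002, -0.2454, 0.2317]
tcp_rot: [[0.99, -0.142, -0.002], [-0.142, -0.99, 0.0], [-0.002, -0.0, -1.0]]
wrist_force: [1.3, -0.3, 0.2]
finger_gap: 0.765
gripper_force: 0.0
clock: 23.05
eef_pos: [0.5022, -0.244, 0.1633]
tcp_rot: [[0.99, -0.142, 0.002], [-0.142, -0.99, -0.001], [0.002, 0.001, -1.0]]
wrist_force: [0.5, -0.4, 0.2]
finger_gap: 0.765
gripper_force: 0.0
((array([0.5352, 0.0826]), array([0.1498, 0.1453]), 6.23), 721, array([ 0.54845849, -0.01834056,  0.06941884]), 5)
150 [0.5711 0.1228 0.1119]
```

```bash
python3 -m creep '[[[0,0,0,0,0,-2,60],[0,0,0,0,0,-2,60],[0,0,0,0,0,-2,60],[0,0,0,0,0,-1.5,60],[0,0,0,0,0,-0.8,60],[0,0,0,0,0,0,60],[0,0,0,0,0,0,160],[0,0,0,0,0,0,255],[0,0,0,0,0,0,255],[0,0,0,0,0,0,255]]]'
python3 -m creep '[[[0,0,0,0,0,0,255],[0,0,0,0,0,0,255],[0,0,0,0,0,1,255],[0,0,0,0,0,2,255],[0,0,0,0,0,3,255],[0,0,0,0,0,3,255],[0,0,0,0,0,3,255],[0,0,0,0,0,3.3,255],[0,0,0,0,0,0,255],[0,0,0,0,0,0,255]]]'
```

```text
clock: 23.93
eef_pos: [0.5023, -0.244, 0.0803]
tcp_rot: [[0.99, -0.142, 0.002], [-0.142, -0.99, -0.001], [0.002, 0.001, -1.0]]
wrist_force: [0.2, 0.9, 2.1]
finger_gap: 0.549
gripper_force: 14.7
clock: 24.77
eef_pos: [0.5023, -0.2443, 0.2346]
tcp_rot: [[0.99, -0.142, 0.004], [-0.142, -0.99, -0.002], [0.004, 0.001, -1.0]]
wrist_force: [-0.8, -0.1, -1.6]
finger_gap: 0.54
gripper_force: 30.0
```

Run:
```python
from h import *
d=grab("scene"); P=cloud(d);H=hsv(d['img'])
cv2.imwrite("pics/s5.png",cv2.resize(d["img"][130:270,270:420],None,fx=4,fy=4,interpolation=cv2.INTER_CUBIC)[...,::-1])
```

```text
(no output)
```

View pics/s5.png

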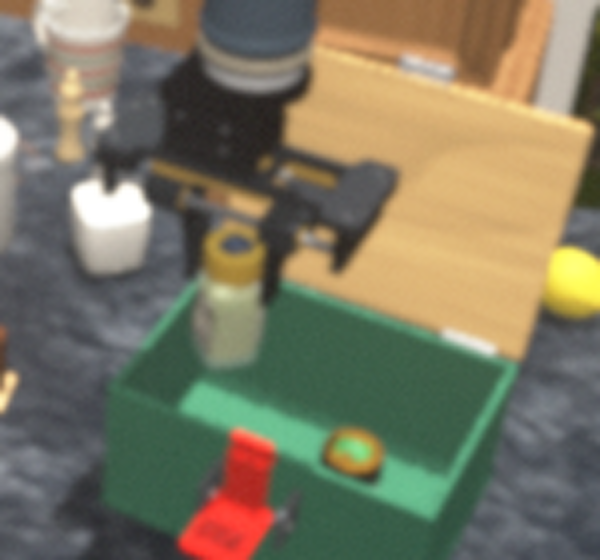

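Run:
```python
from h import *
d=grab("scene"); P=cloud(d); H=hsv(d['img']); q=P[186:222,318:338].reshape(-1,3); hq=H[186:222,318:338].reshape(-1,3)
k=(abs(q[:,0]-.5)<.05)&(abs(q[:,1]+.244)<.05)&(hq[:,2]>120)
q=q[k]
for a in np.arange(.14,.27,.01):
    s=q[(q[:,2]>=a)&(q[:,2]<a+.01)]
    if len(s)>3: print(round(a,2),len(s),np.round(s.min(0),3),np.round(s.max(0),3),np.round(np.median(s,0),3))
```

```text
0.16 17 [ 0.475 -0.266  0.161] [ 0.497 -0.238  0.17 ] [ 0.483 -0.256  0.168]
0.17 34 [ 0.475 -0.268  0.17 ] [ 0.497 -0.237  0.18 ] [ 0.481 -0.253  0.175]
0.18 35 [ 0.476 -0.269  0.18 ] [ 0.499 -0.227  0.19 ] [ 0.484 -0.253  0.185]
0.19 50 [ 0.474 -0.269  0.19 ] [ 0.498 -0.226  0.2  ] [ 0.482 -0.251  0.196]
0.2 37 [ 0.474 -0.268  0.2  ] [ 0.496 -0.226  0.209] [ 0.481 -0.25   0.206]
0.21 47 [ 0.474 -0.268  0.21 ] [ 0.501 -0.221  0.22 ] [ 0.484 -0.246  0.215]
0.22 50 [ 0.476 -0.264  0.221] [ 0.499 -0.223  0.23 ] [ 0.484 -0.247  0.227]
0.23 32 [ 0.478 -0.263  0.23 ] [ 0.494 -0.23   0.24 ] [ 0.483 -0.249  0.235]
0.24 38 [ 0.478 -0.264  0.24 ] [ 0.51  -0.222  0.25 ] [ 0.484 -0.249  0.244]
0.25 101 [ 0.479 -0.265  0.25 ] [ 0.523 -0.226  0.258] [ 0.492 -0.246  0.255]
```

The jar is held upright (crop (230,300)), with its centre about 5 mm nearer the robot than the TCP. I'll allow for that when placing it.

```bash
python3 -m creep '[[[0,0,0,-0.1,2,0,255],[0,0,0,-0.1,3.5,0,255],[0,0,0,-0.1,4,0,255],[0,0,0,-0.1,4,0,255],[0,0,0,-0.1,4,0,255],[0,0,0,-0.1,4,0,255],[0,0,0,-0.1,4,0,255],[0,0,0,-0.1,4,0,255],[0,0,0,0,3.7,0,255],[0,0,0,0,3,0,255]]]'
python3 -m creep '[[[0,0,0,0,0,-1,255],[0,0,0,0,0,-2,255],[0,0,0,0,0,-2,255],[0,0,0,0,0,-2,255],[0,0,0,0,0,-0.5,255],[0,0,0,0,0,0,255],[0,0,0,0,0,0,255],[0,0,0,0,0,0,255],[0,0,0,0,0,0,255],[0,0,0,0,0,0,255]]]'
python3 - <<'E'
from h import *
d=grab("scene"); P=cloud(d); H=hsv(d['img']); q=P.reshape(-1,3); hq=H.reshape(-1,3)
k=(abs(q[:,0]-.49)<.05)&(abs(q[:,1]-.117)<.05)&(hq[:,2]>120)
q=q[k]
for a in np.arange(.08,.19,.02):
    s=q[(q[:,2]>=a)&(q[:,2]<a+.02)]
    if len(s)>3: print(round(a,2),len(s),np.round(s.min(0),3),np.round(s.max(0),3),np.round(np.median(s,0),3))
d=grab("top");P=cloud(d);print(tray(d,P))
E
```

```text
clock: 25.7
eef_pos: [0.4918, 0.1212, 0.2306]
tcp_rot: [[0.99, -0.139, -0.004], [-0.139, -0.99, -0.0], [-0.004, 0.001, -1.0]]
wrist_force: [-0.7, -0.4, -0.2]
finger_gap: 0.535
gripper_force: 30.0
clock: 26.53
eef_pos: [0.4942, 0.1183, 0.1582]
tcp_rot: [[0.99, -0.142, 0.002], [-0.142, -0.99, 0.0], [0.001, -0.001, -1.0]]
wrist_force: [-0.1, -0.4, -0.0]
finger_gap: 0.539
gripper_force: 30.0
0.08 44 [0.469 0.093 0.085] [0.498 0.13  0.1  ] [0.478 0.106 0.093]
0.1 64 [0.467 0.091 0.1  ] [0.498 0.13  0.119] [0.478 0.105 0.109]
0.12 63 [0.468 0.092 0.12 ] [0.495 0.134 0.14 ] [0.477 0.106 0.129]
0.14 60 [0.468 0.085 0.14 ] [0.497 0.15  0.159] [0.476 0.109 0.149]
0.16 65 [0.469 0.078 0.16 ] [0.508 0.141 0.18 ] [0.477 0.111 0.173]
0.18 33 [0.473 0.079 0.18 ] [0.504 0.133 0.184] [0.486 0.12  0.181]
((array([0.5399, 0.083 ]), array([0.1405, 0.1449]), 6.36), 416, array([ 0.54681912, -0.0183129 ,  0.06820481]), 4)
```

```bash
python3 -m creep '[[[0,0,0,0,0.3,-1.5,255],[0,0,0,0,0,-1.5,255],[0,0,0,0,0,-1.5,255],[0,0,0,0,0,-1,255],[0,0,0,0,0,-1,255],[0,0,0,0,0,-0.7,255],[0,0,0,0,0,-0.5,255],[0,0,0,0,0,0,255],[0,0,0,0,0,0,255],[0,0,0,0,0,0,255]]]'
```

```text
clock: 27.47
eef_pos: [0.4939, 0.1213, 0.0804]
tcp_rot: [[0.99, -0.142, 0.0], [-0.142, -0.99, -0.0], [0.0, 0.0, -1.0]]
wrist_force: [0.4, -0.1, -0.6]
finger_gap: 0.534
gripper_force: 30.0
```

```bash
python3 -m creep '[[[0,0,0,0,0,0,75],[0,0,0,0,0,0,75],[0,0,0,0,0,0,75],[0,0,0,0,0,0,75],[0,0,0,0,0,1,75],[0,0,0,0,0,2,75],[0,0,0,0,0,3,75],[0,0,0,0,0,3,75],[0,0,0,0,0,3,75],[0,0,0,0,0,3,75]]]'
python3 -m creep '[[[0,0,0,0,-3,0,60],[0,0,0,0,-4.1,0,60],[0,0,0,0,-4.1,0,60],[0,0,0,0,-4.1,0,60],[0,0,0,0,-4.1,0,60],[0,0,0,-0.1,-4.1,0,60],[0,0,0,-0.1,-4.1,0,60],[0,0,0,-0.1,-4.1,0,60],[0,0,0,-0.1,-4.1,0,60],[0,0,0,-0.1,-4,0,60]]]'
python3 -m creep '[[[0,0,0,0,-4,0,60],[0,0,0,0,-3,0,60],[0,0,0,0,0,0,60],[0,0,0,0,0,-2,60],[0,0,0,0,0,-2,60],[0,0,0,0,0,-2,60],[0,0,0,0,0,-1,60],[0,0,0,0,0,0,60],[0,0,0,0,0,0,60],[0,0,0,0,0,0,60]]]'
python3 - <<'E'
from h import *
d=grab("top");P=cloud(d);print(tray(d,P));save(d,"t6.png")
for c in((.5726,.1265),(.4892,.1173)):
    p=P[(P[...,2]>.085)&(P[...,2]<.13)&(abs(P[...,0]-c[0])<.04)&(abs(P[...,1]-c[1])<.04)]; print(len(p),np.round(np.median(p,0),4) if len(p) else 0, rect(p[:,:2]))
E
```

```text
clock: 28.3
eef_pos: [0.4934, 0.1211, 0.2326]
tcp_rot: [[0.99, -0.142, 0.0], [-0.142, -0.99, 0.0], [0.0, -0.0, -1.0]]
wrist_force: [-0.2, 0.4, -0.7]
finger_gap: 0.703
gripper_force: 0.0
clock: 29.13
eef_pos: [0.4881, -0.2789, 0.2313]
tcp_rot: [[0.99, -0.142, 0.001], [-0.142, -0.99, -0.0], [0.001, 0.0, -1.0]]
wrist_force: [0.2, -0.5, -0.1]
finger_gap: 0.763
gripper_force: 0.0
clock: 29.97
eef_pos: [0.4894, -0.3471, 0.1617]
tcp_rot: [[0.99, -0.141, 0.002], [-0.141, -0.99, -0.001], [0.002, 0.001, -1.0]]
wrist_force: [0.2, 0.1, 0.5]
finger_gap: 0.765
gripper_force: 0.0
((array([0.5353, 0.0826]), array([0.15  , 0.1449]), 6.46), 721, array([ 0.54679063, -0.01824718,  0.06978737]), 4)
148 [0.5712 0.1227 0.1115] (array([0.5718, 0.1242]), array([0.0424, 0.0404]), 64.75)
131 [0.4937 0.1186 0.1029] (array([0.4938, 0.1184]), array([0.0388, 0.0386]), 0.96)
```

```bash
python3 -m creep '[[[0,0,0,0,0,-2,60],[0,0,0,0,0,-2,60],[0,0,0,0,0,-2,60],[0,0,0,0,0,-1.2,60],[0,0,0,0,0,-0.8,60],[0,0,0,0,0,0,60],[0,0,0,0,0,0,160],[0,0,0,0,0,0,255],[0,0,0,0,0,0,255],[0,0,0,0,0,0,255]]]'
python3 -m creep '[[[0,0,0,0,0,0,255],[0,0,0,0,0,0,255],[0,0,0,0,0,1,255],[0,0,0,0,0,2,255],[0,0,0,0,0,3,255],[0,0,0,0,0,3,255],[0,0,0,0,0,3,255],[0,0,0,0,0,3,255],[0,0,0,0,0,0,255],[0,0,0,0,0,0,255]]]'
python3 - <<'E'
from h import *
d=grab("scene"); P=cloud(d); H=hsv(d['img']); q=P.reshape(-1,3); hq=H.reshape(-1,3)
k=(abs(q[:,0]-.487)<.05)&(abs(q[:,1]+.347)<.05)&(hq[:,2]>90)
q=q[k]
for a in np.arange(.14,.27,.02):
    s=q[(q[:,2]>=a)&(q[:,2]<a+.02)]
    if len(s)>3: print(round(a,2),len(s),np.round(s.min(0),3),np.round(s.max(0),3),np.round(np.median(s,0),3))
d=grab("top");P=cloud(d);print(tray(d,P))
E
```

```text
clock: 30.85
eef_pos: [0.4892, -0.3472, 0.0813]
tcp_rot: [[0.99, -0.142, 0.001], [-0.142, -0.99, -0.001], [0.001, 0.001, -1.0]]
wrist_force: [-0.8, 0.4, 0.5]
finger_gap: 0.546
gripper_force: 0.0
clock: 31.68
eef_pos: [0.4892, -0.3473, 0.2327]
tcp_rot: [[0.99, -0.142, 0.004], [-0.142, -0.99, -0.002], [0.004, 0.002, -1.0]]
wrist_force: [0.1, -0.3, -1.9]
finger_gap: 0.5
gripper_force: 30.0
0.14 4 [ 0.472 -0.363  0.159] [ 0.475 -0.338  0.16 ] [ 0.474 -0.344  0.16 ]
0.16 80 [ 0.466 -0.372  0.161] [ 0.489 -0.329  0.18 ] [ 0.472 -0.353  0.17 ]
0.18 91 [ 0.464 -0.372  0.18 ] [ 0.491 -0.328  0.2  ] [ 0.472 -0.352  0.19 ]
0.2 91 [ 0.464 -0.371  0.2  ] [ 0.486 -0.327  0.22 ] [ 0.472 -0.352  0.21 ]
0.22 109 [ 0.466 -0.381  0.22 ] [ 0.495 -0.325  0.239] [ 0.473 -0.351  0.23 ]
0.24 26 [ 0.467 -0.384  0.241] [ 0.496 -0.333  0.26 ] [ 0.47  -0.349  0.245]
0.26 102 [ 0.467 -0.383  0.261] [ 0.507 -0.311  0.27 ] [ 0.487 -0.347  0.264]
((array([0.5351, 0.0824]), array([0.1498, 0.1447]), 6.28), 774, array([ 0.54681224, -0.01829194,  0.06875925]), 4)
```

```bash
python3 -m creep '[[[0,0,0,0.1,2,0,255],[0,0,0,0.1,4,0,255],[0,0,0,0.1,4.1,0,255],[0,0,0,0.1,4.1,0,255],[0,0,0,0.1,4.1,0,255],[0,0,0,0.1,4.1,0,255],[0,0,0,0.1,4.1,0,255],[0,0,0,0.1,4.1,0,255],[0,0,0,0.1,4.1,0,255],[0,0,0,0.1,3.8,0,255]]]'
python3 -m creep '[[[0,0,0,0,0,-1,255],[0,0,0,0,0,-2,255],[0,0,0,0,0,-2,255],[0,0,0,0,0,-2,255],[0,0,0,0,0,-0.5,255],[0,0,0,0,0,0,255],[0,0,0,0,0,0,255],[0,0,0,0,0,0,255],[0,0,0,0,0,0,255],[0,0,0,0,0,0,255]]]'
python3 - <<'E'
from h import *
d=grab("scene"); P=cloud(d); H=hsv(d['img']); q=P.reshape(-1,3); hq=H.reshape(-1,3)
k=(abs(q[:,0]-.49)<.05)&(abs(q[:,1]-.04)<.035)&(hq[:,2]>90)
q=q[k]
for a in np.arange(.08,.19,.02):
    s=q[(q[:,2]>=a)&(q[:,2]<a+.02)]
    if len(s)>3: print(round(a,2),len(s),np.round(s.min(0),3),np.round(s.max(0),3),np.round(np.median(s,0),3))
d=grab("top");P=cloud(d);print(tray(d,P))
E
```

```text
clock: 32.62
eef_pos: [0.497, 0.0406, 0.2287]
tcp_rot: [[0.99, -0.141, -0.004], [-0.141, -0.99, -0.0], [-0.004, 0.001, -1.0]]
wrist_force: [1.1, 0.4, -1.5]
finger_gap: 0.495
gripper_force: 30.0
clock: 33.45
eef_pos: [0.4992, 0.0382, 0.1562]
tcp_rot: [[0.99, -0.142, 0.002], [-0.142, -0.99, 0.0], [0.002, -0.0, -1.0]]
wrist_force: [0.6, -0.2, -0.9]
finger_gap: 0.498
gripper_force: 30.0
0.08 51 [0.476 0.012 0.081] [0.505 0.053 0.1  ] [0.484 0.026 0.09 ]
0.1 68 [0.474 0.013 0.1  ] [0.506 0.05  0.119] [0.483 0.025 0.111]
0.12 63 [0.477 0.013 0.12 ] [0.51  0.055 0.14 ] [0.483 0.027 0.129]
0.14 76 [0.476 0.005 0.14 ] [0.5   0.068 0.16 ] [0.483 0.029 0.149]
0.16 29 [0.475 0.012 0.16 ] [0.491 0.046 0.173] [0.482 0.027 0.164]
0.18 41 [0.479 0.026 0.181] [0.51  0.074 0.195] [0.493 0.045 0.187]
((array([0.5584, 0.0851]), array([0.103 , 0.1453]), 6.45), 293, array([ 0.55019038, -0.0183877 ,  0.06807716]), 6)
```

```bash
python3 -m creep '[[[0,0,0,0,0.3,-1.5,255],[0,0,0,0,0,-1.5,255],[0,0,0,0,0,-1.5,255],[0,0,0,0,0,-1,255],[0,0,0,0,0,-1,255],[0,0,0,0,0,-0.5,255],[0,0,0,0,0,-0.4,255],[0,0,0,0,0,0,255],[0,0,0,0,0,0,255],[0,0,0,0,0,0,255]]]'
python3 -m creep '[[[0,0,0,0,0,0,75],[0,0,0,0,0,0,75],[0,0,0,0,0,0,75],[0,0,0,0,0,0,75],[0,0,0,0,0,1,75],[0,0,0,0,0,2,75],[0,0,0,0,0,3,75],[0,0,0,0,0,3,75],[0,0,0,0,0,3,75],[0,0,0,0,0,3,75]]]'
python3 -m creep '[[[0,0,0,0,-3,0,60],[0,0,0,0,-4,0,60],[0,0,0,0,-4,0,60],[0,0,0,0,-4,0,60],[0,0,0,0,-4,0,60],[0,0,0,0,-3,0,60],[0,0,0,0,0,0,60],[0,0,0,0,0,0,60],[0,0,0,0,0,0,60],[0,0,0,0,0,0,60]]]'
python3 - <<'E'
from h import *
d=grab("top");P=cloud(d);print(tray(d,P));cv2.imwrite("pics/t7.png",cv2.resize(d["img"][160:270,100:420],None,fx=2.5,fy=2.5)[...,::-1])
for c in((.5726,.1265),(.4892,.1173),(.498,.0387)):
    p=P[(P[...,2]>.085)&(P[...,2]<.13)&(abs(P[...,0]-c[0])<.035)&(abs(P[...,1]-c[1])<.035)]; print(len(p),np.round(np.median(p,0),4) if len(p) else 0, rect(p[:,:2]))
p=P[(P[...,2]>.065)&(P[...,2]<.078)&(abs(P[...,0]-.548)<.03)&(P[...,1]<.0)&(P[...,1]>-.06)];print(len(p),p.mean(0),rect(p[:,:2]))
E
```

```text
clock: 34.38
eef_pos: [0.499, 0.0412, 0.0816]
tcp_rot: [[0.99, -0.142, 0.001], [-0.142, -0.99, -0.0], [0.001, 0.0, -1.0]]
wrist_force: [0.5, 0.0, -1.0]
finger_gap: 0.498
gripper_force: 30.0
clock: 35.22
eef_pos: [0.4983, 0.0411, 0.2336]
tcp_rot: [[0.99, -0.142, 0.0], [-0.142, -0.99, -0.0], [0.0, 0.0, -1.0]]
wrist_force: [1.0, -0.8, -0.1]
finger_gap: 0.707
gripper_force: 0.0
clock: 36.05
eef_pos: [0.4989, -0.1769, 0.2315]
tcp_rot: [[0.99, -0.139, -0.0], [-0.139, -0.99, 0.001], [-0.0, -0.001, -1.0]]
wrist_force: [-0.4, 0.4, -0.7]
finger_gap: 0.767
gripper_force: 0.0
((array([0.5351, 0.0825]), array([0.15  , 0.1451]), 6.3), 760, array([ 0.54851823, -0.01836085,  0.06677587]), 5)
150 [0.5712 0.1231 0.1114] (array([0.5724, 0.1237]), array([0.0428, 0.0412]), 47.92)
131 [0.4937 0.1186 0.1028] (array([0.4937, 0.1183]), array([0.0388, 0.0387]), 1.0)
153 [0.4988 0.0402 0.1111] (array([0.5  , 0.039]), array([0.0419, 0.0422]), 1.06)
48 [ 0.54823136 -0.03390954  0.06987835] (array([ 0.5471, -0.0351]), array([0.0167, 0.0335]), 0.75)
```

View pics/t7.png

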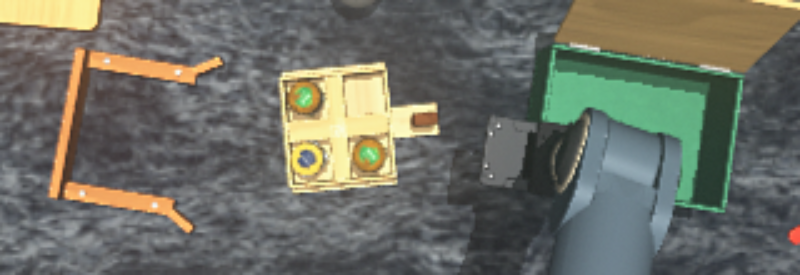

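All three jars stand in cells, at crop (305,97), (307,158) and (370,153), and the grip is at (425,120). Next I'll turn the tool and take the tray grip.

```bash
python3 -m creep '[[[0,0,0.122,0.5,1.4,0,60],[0,0,0.122,0.5,1.4,0,60],[0,0,0.122,0.5,1.4,0,60],[0,0,0.122,0.5,1.4,0,60],[0,0,0.122,0.5,1.4,0,60],[0,0,0.122,0.5,1.4,0,60],[0,0,0.122,0.5,1.4,0,60],[0,0,0.122,0.5,1.4,0,60],[0,0,0.122,0.5,1.5,0,60],[0,0,0.122,0.4,1.5,0,60]]]'
python3 -m creep '[[[0,0,0.12,0,0,0,60],[0,0,0.12,0,0,0,60],[0,0,0.12,0,0,0,60],[0,0,0.12,0,0,0,60],[0,0,0.12,0,0,0,60],[0,0,0,0,0,-2,60],[0,0,0,0,0,-3,60],[0,0,0,0,0,-3,60],[0,0,0,0,0,-2,60],[0,0,0,0,0,0,60]]]'
python3 - <<'E'
from h import *;print(bot.state()['joint_positions'])
d=grab("top");P=cloud(d);print(tray(d,P))
E
```

```text
clock: 36.93
eef_pos: [0.5477, -0.0344, 0.2314]
tcp_rot: [[0.465, 0.885, 0.0], [0.885, -0.465, -0.0], [0.0, 0.0, -1.0]]
wrist_force: [0.5, -0.7, 0.4]
finger_gap: 0.766
gripper_force: 0.0
clock: 37.77
eef_pos: [0.5443, -0.0353, 0.1273]
tcp_rot: [[-0.109, 0.994, -0.009], [0.994, 0.109, 0.0], [0.001, -0.008, -1.0]]
wrist_force: [-0.8, -0.1, -0.4]
finger_gap: 0.763
gripper_force: 0.0
[ 0.10107242  0.39280703 -0.14285149  1.94070031  0.07374192  0.82156521
  0.02791604]
((array([0.5351, 0.0825]), array([0.1498, 0.1447]), 6.29), 724, None, 0)
```

```bash
python3 -m creep '[[[0,0,0,0,0,-1.5,60],[0,0,0,0,0,-2,60],[0,0,0,0,0,-2,60],[0,0,0,0,0,-1.5,60],[0,0,0,0,0,-0.6,60],[0,0,0,0,0,0,60],[0,0,0,0,0,0,160],[0,0,0,0,0,0,255],[0,0,0,0,0,0,255],[0,0,0,0,0,0,255]]]'
python3 -m creep '[[[0,0,0,0,0,0,255],[0,0,0,0,0,0,255],[0,0,0,0,0,0,255],[0,0,0,0,0,0,255],[0,0,0,0,0,0,255],[0,0,0,0,0,0,255],[0,0,0,0,0,0,255],[0,0,0,0,0,0,255],[0,0,0,0,0,0,255],[0,0,0,0,0,0,255]]]'
python3 - <<'E'
from h import *
d=grab("top");P=cloud(d);print(tray(d,P))
E
```

```text
clock: 38.65
eef_pos: [0.5483, -0.0367, 0.0563]
tcp_rot: [[-0.107, 0.994, 0.002], [0.994, 0.107, -0.0], [-0.001, 0.002, -1.0]]
wrist_force: [0.1, 0.5, 0.9]
finger_gap: 0.547
gripper_force: 0.0
clock: 39.48
eef_pos: [0.5479, -0.0368, 0.0553]
tcp_rot: [[-0.107, 0.994, 0.001], [0.994, 0.107, -0.0], [-0.0, 0.001, -1.0]]
wrist_force: [0.9, -0.5, 0.4]
finger_gap: 0.203
gripper_force: 30.0
((array([0.5349, 0.0826]), array([0.1501, 0.1448]), 5.89), 738, None, 0)
```

```bash
python3 -m creep '[[[0,0,-0.0125,-0.2,0.07,0,255],[0,0,-0.0125,-0.4,0.13,0,255],[0,0,-0.0125,-0.4,0.13,0,255],[0,0,-0.0125,-0.4,0.13,0,255],[0,0,-0.0125,-0.4,0.13,0,255],[0,0,-0.0125,-0.4,0.13,0,255],[0,0,-0.0125,-0.4,0.13,0,255],[0,0,-0.0125,-0.4,0.13,0,255],[0,0,-0.0125,-0.4,0.13,0,255],[0,0,-0.0125,-0.4,0.13,0,255]]]'
python3 -m creep '[[[0,0,-0.0125,-0.4,0.13,0,255],[0,0,-0.0125,-0.4,0.13,0,255],[0,0,-0.0125,-0.4,0.13,0,255],[0,0,-0.0125,-0.4,0.13,0,255],[0,0,-0.0125,-0.4,0.13,0,255],[0,0,-0.0125,-0.4,0.13,0,255],[0,0,-0.0125,-0.4,0.13,0,255],[0,0,-0.0125,-0.4,0.13,0,255],[0,0,-0.0125,-0.4,0.15,0,255],[0,0,-0.0125,-0.3,0.2,0,255]]]'
python3 - <<'E'
from h import *;print(bot.state()['joint_positions'])
d=grab("top");P=cloud(d);print(tray(d,P))
H=hsv(d["img"]);z=P[...,2]
dk=roi(P,110,170,200,260)&(z>.008)&(z<.06)&(H[...,1]>100)&(P[...,1]>.27)
s=dk&(z>.035)&(z<.052)&roi(P,110,170,136,250); print(s.sum(),rect(P[s][:,:2]))
rr=dk&(z>.018)&(z<.03)
for m in(rr&roi(P,140,170,175,200),rr&roi(P,140,225,170,255)): print(rect(P[m][:,:2]))
E
```

```text
clock: 40.37
eef_pos: [0.5092, -0.0242, 0.0553]
tcp_rot: [[0.019, 1.0, 0.0], [1.0, -0.019, -0.0], [-0.0, 0.0, -1.0]]
wrist_force: [2.7, -1.4, -1.5]
finger_gap: 0.204
gripper_force: 30.0
clock: 41.2
eef_pos: [0.47, -0.0106, 0.0553]
tcp_rot: [[0.144, 0.99, -0.0], [0.99, -0.144, -0.001], [-0.001, 0.0, -1.0]]
wrist_force: [1.6, -2.7, -0.4]
finger_gap: 0.204
gripper_force: 30.0
[-0.00793401  0.40075089 -0.07242114  2.1664138   0.05312352  0.57609868
 -0.26345738]
((array([0.4879, 0.1082]), array([0.145 , 0.1499]), 81.09), 743, None, 0)
282 (array([0.5355, 0.4488]), array([0.0168, 0.2053]), 81.79)
(array([0.6138, 0.3546]), array([0.1223, 0.0233]), 81.52)
(array([0.4303, 0.3552]), array([0.1069, 0.0266]), 78.59)
```

```bash
python3 -m creep '[[[0,0,0,0,0.7,0,255],[0,0,0,0.2,1.4,0,255],[0,0,0,0.2,1.4,0,255],[0,0,0,0.2,1.4,0,255],[0,0,0,0.2,1.4,0,255],[0,0,0,0.2,1.4,0,255],[0,0,0,0.2,1.4,0,255],[0,0,0,0.2,1.4,0,255],[0,0,0,0.2,1.3,0,255],[0,0,0,0.1,0.6,0,255]]]'
python3 - <<'E'
from h import *
d=grab("top");P=cloud(d);r=tray(d,P);print(r)
X=np.array([.143,.99]);Y=np.array([-.99,.143]);c=np.array(r[0][0])-[.5235,.366];print(c@X,c@Y)
E
```

```text
clock: 42.08
eef_pos: [0.4865, 0.1141, 0.0553]
tcp_rot: [[0.14, 0.99, -0.002], [0.99, -0.14, -0.002], [-0.002, -0.002, -1.0]]
wrist_force: [0.6, -5.9, 6.6]
finger_gap: 0.206
gripper_force: 30.0
((array([0.5037, 0.2331]), array([0.1457, 0.1499]), 81.77), 645, None, 0)
-0.13440239999999998 0.0005972999999999314
```

```bash
python3 -m creep '[[[0,0,0,0.15,1,0,255],[0,0,0,0.2,1.4,0,255],[0,0,0,0.2,1.4,0,255],[0,0,0,0.2,1.4,0,255],[0,0,0,0.2,1.4,0,255],[0,0,0,0.2,1.4,0,255],[0,0,0,0.2,1.4,0,255],[0,0,0,0.2,1.4,0,255],[0,0,0,0.15,1.2,0,255],[0,0,0,0.1,0.7,0,255]]]'
python3 -m creep '[[[0,0,0,0.03,0.2,0,255],[0,0,0,0.03,0.2,0,255],[0,0,0,0.03,0.2,0,255],[0,0,0,0.03,0.2,0,255],[0,0,0,0,0,0,255],[0,0,0,0,0,0,255],[0,0,0,0,0,0,255],[0,0,0,0,0,0,255],[0,0,0,0,0,0,255],[0,0,0,0,0,0,255]]]'
python3 - <<'E'
from h import *
d=grab("top");P=cloud(d);r=tray(d,P);print(r)
X=np.array([.143,.99]);Y=np.array([-.99,.143]);c=np.array(r[0][0])-[.5235,.366];print(c@X,c@Y)
E
```

```text
clock: 42.97
eef_pos: [0.5051, 0.2397, 0.0553]
tcp_rot: [[0.142, 0.99, -0.002], [0.99, -0.142, -0.003], [-0.003, -0.001, -1.0]]
wrist_force: [-0.6, -6.2, 7.9]
finger_gap: 0.207
gripper_force: 30.0
clock: 43.8
eef_pos: [0.5062, 0.2462, 0.0553]
tcp_rot: [[0.143, 0.99, -0.002], [0.99, -0.143, -0.003], [-0.004, -0.001, -1.0]]
wrist_force: [-1.0, -4.6, 6.0]
finger_gap: 0.204
gripper_force: 30.0
((array([0.5531, 0.3863]), array([0.1108, 0.0981]), 81.3), 332, array([0.57053886, 0.37343355, 0.05958908]), 2)
0.024329799999999995 -0.026401100000000073
```

```bash
python3 -m creep '[[[0,0,0,0.02,0.15,0,255],[0,0,0,0.02,0.15,0,255],[0,0,0,0.02,0.15,0,255],[0,0,0,0.02,0.15,0,255],[0,0,0,0,0,0,255],[0,0,0,0,0,0,255],[0,0,0,0,0,0,255],[0,0,0,0,0,0,255],[0,0,0,0,0,0,255],[0,0,0,0,0,0,255]]]'
```

```text
clock: 44.68
eef_pos: [0.5071, 0.2516, 0.0553]
tcp_rot: [[0.144, 0.99, -0.002], [0.99, -0.144, -0.004], [-0.004, -0.001, -1.0]]
wrist_force: [-1.6, -6.7, 6.2]
finger_gap: 0.208
gripper_force: 30.0
```

```bash
python3 -m creep '[[[0,0,0,0.02,0.1,0,255],[0,0,0,0.02,0.1,0,255],[0,0,0,0,0.1,0,255],[0,0,0,0,0,0,255],[0,0,0,0,0,0,255],[0,0,0,0,0,0,255],[0,0,0,0,0,0,255],[0,0,0,0,0,0,255],[0,0,0,0,0,0,255],[0,0,0,0,0,0,255]]]'
python3 - <<'E'
from h import *
d=grab("top");P=cloud(d);z=P[...,2];H=hsv(d["img"]);save(d,"t8.png")
cv2.imwrite("pics/t8.png",cv2.resize(d["img"][160:270,100:300],None,fx=3.5,fy=3.5)[...,::-1])
E
```

```text
clock: 45.52
eef_pos: [0.5071, 0.2516, 0.0553]
tcp_rot: [[0.145, 0.989, -0.004], [0.989, -0.145, -0.008], [-0.009, -0.003, -1.0]]
wrist_force: [-2.2, -12.3, 11.0]
finger_gap: 0.206
gripper_force: 30.0
```

View pics/t8.png

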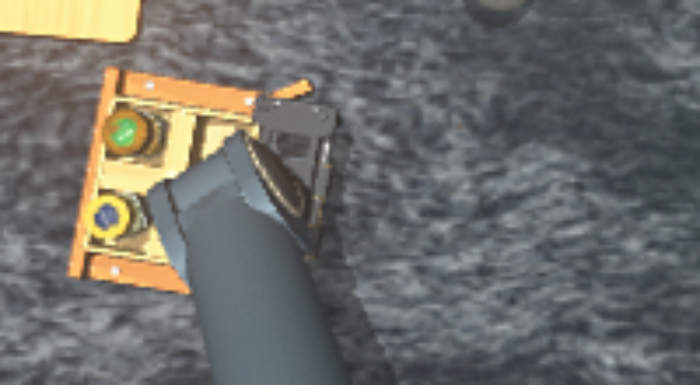

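The tray is against the back stop, with caps at (127,130) and (107,217), and the push force has risen. I'll release it, lift off, and check the clearance behind the lid.

```bash
python3 -m creep '[[[0,0,0,-0.02,-0.1,0,255],[0,0,0,0,-0.1,0,255],[0,0,0,0,0,0,255],[0,0,0,0,0,0,75],[0,0,0,0,0,0,75],[0,0,0,0,0,0,75],[0,0,0,0,0,0,75],[0,0,0,0,0,1,75],[0,0,0,0,0,2,75],[0,0,0,0,0,2,75]]]'
python3 -m creep '[[[0,0,0,0,-1,3,75],[0,0,0,0,-2,3,75],[0,0,0,0,-3,3,75],[0,0,0,0,-3,3,75],[0,0,0,0,-4,3,75],[0,0,0,0,-4,3,75],[0,0,0,0,-4,3,75],[0,0,0,0,-4,3,75],[0,0,0,0,0,0,75],[0,0,0,0,0,0,75]]]'
python3 - <<'E'
from h import *;print(bot.state()['joint_positions'])
d=grab("top");P=cloud(d);r=tray(d,P);print(r)
X=np.array([.143,.99]);Y=np.array([-.99,.143]);c=np.array(r[0][0])-[.5235,.366];print(c@X,c@Y)
z=P[...,2];H=hsv(d["img"])
p=P[(P[...,2]>.085)&(P[...,2]<.13)&(P[...,0]>.42)&(P[...,0]<.63)&(P[...,1]>.27)&(P[...,1]<.46)];print(len(p),np.round(np.percentile(p[:,2],[5,50,95]),3))
for n in("scene","top"):
    if n=="scene": d=grab(n);P=cloud(d)
    k=(P[...,1]<-.1)&(P[...,1]>-.5)&(P[...,2]>.2)&(P[...,2]<.75)&(P[...,0]>.62); q=P[k]
    b=np.c_[(q[:,:2]-BO)@BX,(q[:,:2]-BO)@BY,q[:,2]]
    l=b[(b[:,0]<.2)&(abs(b[:,1])<.13)]; print(n,"lid edge: top z",np.round(np.percentile(l[:,2],[50,98]),3),"x at top",np.round(np.median(l[l[:,2]>l[:,2].max()-.012],0),3))
    print("behind",np.round(np.percentile(b[b[:,0]>.2],[1,10],axis=0),3), [ (y,round(np.min(q[abs(q[:,1]-y)<.02][:,0][q[abs(q[:,1]-y)<.02][:,0]>.74],initial=9),3)) for y in (-.15,-.2,-.25,-.3,-.35,-.4)])
E
```

```text
clock: 46.4
eef_pos: [0.5071, 0.2557, 0.1056]
tcp_rot: [[0.142, 0.99, -0.002], [0.99, -0.142, -0.001], [-0.001, -0.001, -1.0]]
wrist_force: [0.4, 0.9, 0.7]
finger_gap: 0.646
gripper_force: 0.0
clock: 47.23
eef_pos: [0.5084, 0.0315, 0.3265]
tcp_rot: [[0.147, 0.989, 0.005], [0.989, -0.147, 0.001], [0.001, 0.005, -1.0]]
wrist_force: [0.4, -0.0, -0.3]
finger_gap: 0.707
gripper_force: 0.0
[-0.16084467  0.12211584  0.01790513  1.79965962 -0.00216561  1.21507259
 -0.28961685]
((array([0.5251, 0.374 ]), array([0.1536, 0.1496]), 81.6), 724, array([0.51263743, 0.23898063, 0.06701564]), 6)
0.008148800000000013 -0.0004400000000000445
485 [0.096 0.109 0.115]
scene lid edge: top z [0.253 0.302] x at top [ 0.156 -0.004  0.305]
behind [[ 0.316 -0.103  0.205]
 [ 0.336 -0.071  0.252]] [(-0.15, np.float64(0.872)), (-0.2, np.float64(0.878)), (-0.25, np.float64(0.879)), (-0.3, np.float64(0.879)), (-0.35, np.float64(0.871)), (-0.4, np.float64(1.129))]
top lid edge: top z [0.253 0.302] x at top [ 0.156 -0.004  0.305]
behind [[ 0.316 -0.103  0.205]
 [ 0.336 -0.071  0.252]] [(-0.15, np.float64(0.872)), (-0.2, np.float64(0.878)), (-0.25, np.float64(0.879)), (-0.3, np.float64(0.879)), (-0.35, np.float64(0.871)), (-0.4, np.float64(1.129))]
```

```bash
python3 -m creep '[[[0,0,0,0,0,3.5,0],[0,0,0,1.6,-2.75,0,0],[0,0,0,1.6,-2.75,0,0],[0,0,0,1.6,-2.75,0,0],[0,0,0,1.6,-2.75,0,0],[0,0,0,1.6,-2.75,0,0],[0,0,0,1.6,-2.75,0,0],[0,0,0,1.6,-2.75,0,0],[0,0,0,1.6,-2.75,0,0],[0,0,0,1.6,-2.75,0,0]]]'
python3 -m creep '[[[0,0,0,1.5,-2.7,0,0],[0,0,0,1.5,-2.7,0,0],[0,0,0,1.5,-2.7,0,0],[0,0,0,0,0,0,0],[0,0,0,0,0,0,0],[0,0,0,0,0,0,0],[0,0,0,0,0,0,0],[0,0,0,0,0,0,0],[0,0,0,0,0,0,0],[0,0,0,0,0,0,0]]]'
python3 -c "
from h import *;print(bot.state()['joint_positions'])"
```

```text
clock: 48.17
eef_pos: [0.6529, -0.2127, 0.3572]
tcp_rot: [[0.139, 0.99, -0.003], [0.99, -0.139, 0.002], [0.001, -0.003, -1.0]]
wrist_force: [0.3, -0.7, 0.2]
finger_gap: 0.999
gripper_force: 0.0
clock: 49.0
eef_pos: [0.6968, -0.2943, 0.3599]
tcp_rot: [[0.141, 0.99, 0.001], [0.99, -0.141, -0.0], [-0.0, 0.001, -1.0]]
wrist_force: [0.0, -0.2, 0.1]
finger_gap: 0.999
gripper_force: 0.0
[ 0.23768376  0.55408443  0.19063541  1.13247626 -0.10068832  1.4627291
  0.2693301 ]
```

```bash
python3 -m creep '[[[0,0,0,0,0,-1,0],[0,0,0,0,0,-2,0],[0,0,0,0,0,-2,0],[0,0,0,0,0,-1.5,0],[0,0,0,0,0,-0.5,0],[0,0,0,0,0,0,120],[0,0,0,0,0,0,120],[0,0,0,0,0,0,120],[0,0,0,0,0,0,120],[0,0,0,0,0,0,120]]]'
python3 - <<'E'
from h import *
d=grab("scene");cv2.imwrite("pics/s9.png",cv2.resize(d["img"][100:270,270:430],None,fx=3.5,fy=3.5)[...,::-1])
E
```

```text
clock: 49.83
eef_pos: [0.6972, -0.2955, 0.2904]
tcp_rot: [[0.142, 0.99, 0.002], [0.99, -0.142, -0.001], [-0.001, 0.002, -1.0]]
wrist_force: [0.4, -0.1, 0.0]
finger_gap: 0.708
gripper_force: 0.0
```

View pics/s9.png

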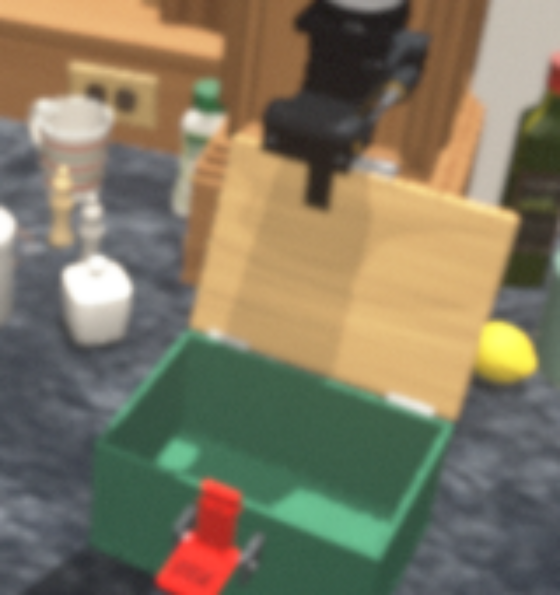

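The fingers straddle the lid's edge (crop (320,190)) and the box is empty. I'll guide the lid down inside the open fingers.

```bash
python3 -m creep '[[[0,0,0,-1,0.15,0.04,130],[0,0,0,-1.4,0.2,0.04,130],[0,0,0,-1.4,0.2,0.04,130],[0,0,0,-1.4,0.2,0.04,130],[0,0,0,-1.4,0.2,0,130],[0,0,0,-1.4,0.2,0,130],[0,0,0,-1.3,0.18,0,130],[0,0,0,-1.2,0.17,-0.1,130],[0,0,0,-0.5,0.07,-0.1,130],[0,0,0,0,0,0,130]]]'
python3 - <<'E'
from h import *
e=bot.state()['eef_pos'];print((e[:2]-BO)@BX,e[2])
d=grab("scene");P=cloud(d);k=(P[...,2]>.15)&(P[...,2]<.33);q=P[k];b=np.c_[(q[:,:2]-BO)@BX,(q[:,:2]-BO)@BY,q[:,2]]
l=b[(b[:,1]<-.06)&(b[:,1]>-.12)&(b[:,0]>-.1)&(b[:,0]<.19)];print(len(l),np.round(np.percentile(l,[2,50,98],axis=0),3))
i=l[:,2]>.2;print("theta",np.arctan2(np.median(l[i,2])-.125,.09-np.median(l[i,0])))
E
```

```text
clock: 50.72
eef_pos: [0.586, -0.2798, 0.2894]
tcp_rot: [[0.143, 0.99, 0.001], [0.99, -0.143, -0.001], [-0.0, 0.001, -1.0]]
wrist_force: [0.4, 0.8, 0.6]
finger_gap: 0.491
gripper_force: 0.0
0.041911247292349886 0.28942218790486657
816 [[ 0.044 -0.119  0.154]
 [ 0.062 -0.091  0.239]
 [ 0.085 -0.062  0.307]]
theta 1.3295707509094585
```

```bash
python3 -m creep '[[[0,0,0,-1.1,0.16,-0.15,125],[0,0,0,-1.1,0.16,-0.15,125],[0,0,0,-1,0.14,-0.43,125],[0,0,0,-1,0.14,-0.43,120],[0,0,0,-1,0.14,-0.43,115],[0,0,0,-0.87,0.12,-0.7,110],[0,0,0,-0.87,0.12,-0.7,110],[0,0,0,-0.87,0.12,-0.7,110],[0,0,0,0,0,0,110],[0,0,0,0,0,0,110]]]'
python3 - <<'E'
from h import *
e=bot.state()['eef_pos'];print((e[:2]-BO)@BX,e[2])
d=grab("scene");P=cloud(d);k=(P[...,2]>.135)&(P[...,2]<.33);q=P[k];b=np.c_[(q[:,:2]-BO)@BX,(q[:,:2]-BO)@BY,q[:,2]]
l=b[(b[:,1]<-.06)&(b[:,1]>-.12)&(b[:,0]>-.1)&(b[:,0]<.08)];print(len(l),np.round(np.percentile(l,[2,50,98],axis=0),3))
i=l[:,2]>.17;print("theta",np.arctan2(np.median(l[i,2])-.125,.09-np.median(l[i,0])))
E
```

```text
clock: 51.6
eef_pos: [0.5093, -0.2686, 0.2519]
tcp_rot: [[0.142, 0.99, 0.0], [0.99, -0.142, -0.0], [-0.0, 0.0, -1.0]]
wrist_force: [0.3, 0.7, -0.4]
finger_gap: 0.573
gripper_force: 0.0
-0.03559278568816544 0.25186677900015636
145 [[-0.046 -0.119  0.146]
 [-0.039 -0.092  0.254]
 [ 0.071 -0.062  0.259]]
theta 0.7864084472577149
```

```bash
python3 -m creep '[[[0,0,0,-0.63,0.09,-0.7,110],[0,0,0,-0.63,0.09,-0.7,110],[0,0,0,-0.63,0.09,-0.7,110],[0,0,0,0,0,0,110],[0,0,0,0,0,0,110],[0,0,0,0,0,1,110],[0,0,0,0,0,2,110],[0,0,0,0,0,3,110],[0,0,0,0,0,0,255],[0,0,0,0,0,0,255]]]'
python3 - <<'E'
from h import *
e=bot.state()['eef_pos'];print((e[:2]-BO)@BX,(e[:2]-BO)@BY,e[2])
d=grab("scene");P=cloud(d);k=(P[...,2]>.135)&(P[...,2]<.33);q=P[k];b=np.c_[(q[:,:2]-BO)@BX,(q[:,:2]-BO)@BY,q[:,2]]
l=b[(b[:,1]<-.06)&(b[:,1]>-.12)&(b[:,0]>-.1)&(b[:,0]<.08)];print(len(l),np.round(np.percentile(l,[2,50,98],axis=0),3))
i=l[:,2]>.15;print("slope",np.arctan(np.polyfit(l[i,0],l[i,2],1)[0]))
E
```

```text
clock: 52.48
eef_pos: [0.4912, -0.2665, 0.2937]
tcp_rot: [[0.142, 0.99, 0.005], [0.99, -0.142, -0.002], [-0.002, 0.006, -1.0]]
wrist_force: [-0.8, -0.4, -1.0]
finger_gap: 0.487
gripper_force: 0.0
-0.05386849724278654 0.031140738557252953 0.2937362024451232
299 [[-0.066 -0.118  0.15 ]
 [-0.022 -0.09   0.208]
 [ 0.073 -0.061  0.232]]
slope -0.5208340978395896
```

```bash
python3 -m creep '[[[0,0,0,-0.75,-0.95,0,255],[0,0,0,-0.75,-0.95,0,255],[0,0,0,-0.75,-0.95,0,255],[0,0,0,0,0,-1,255],[0,0,0,0,0,-1,255],[0,0,0,0,0,-1,255],[0,0,0,0,0,-0.8,255],[0,0,0,0,0,-0.8,255],[0,0,0,0,0,-0.8,255],[0,0,0,0,0,-0.8,255]]]'
python3 -m creep '[[[0,0,0,0,0,-0.8,255],[0,0,0,0,0,-0.8,255],[0,0,0,0,0,-0.8,255],[0,0,0,0,0,-0.8,255],[0,0,0,0,0,-0.8,255],[0,0,0,0,0,-0.8,255],[0,0,0,0,0,-0.6,255],[0,0,0,0,0,-0.5,255],[0,0,0,0,0,0,255],[0,0,0,0,0,0,255]]]'
```

```text
clock: 53.37
eef_pos: [0.4675, -0.294, 0.2279]
tcp_rot: [[0.142, 0.99, 0.0], [0.99, -0.142, -0.0], [-0.0, 0.0, -1.0]]
wrist_force: [1.1, 0.6, 1.2]
finger_gap: 0.005
gripper_force: 0.2
clock: 54.2
eef_pos: [0.4674, -0.2943, 0.1697]
tcp_rot: [[0.142, 0.99, 0.0], [0.99, -0.142, -0.0], [-0.0, 0.0, -1.0]]
wrist_force: [0.6, 0.2, 0.8]
finger_gap: 0.005
gripper_force: 0.1
```

Now the slow press against the catch.

```bash
python3 -m creep '[[[0,0,0,0,0,-0.2,255],[0,0,0,0,0,-0.2,255],[0,0,0,0,0,-0.2,255],[0,0,0,0,0,-0.2,255],[0,0,0,0,0,-0.2,255],[0,0,0,0,0,-0.2,255],[0,0,0,0,0,-0.2,255],[0,0,0,0,0,0,255],[0,0,0,0,0,0,255],[0,0,0,0,0,0,255]]]'
python3 -m creep '[[[0,0,0,0,0,-0.15,255],[0,0,0,0,0,-0.15,255],[0,0,0,0,0,-0.15,255],[0,0,0,0,0,-0.15,255],[0,0,0,0,0,0,255],[0,0,0,0,0,0,255],[0,0,0,0,0,0,255],[0,0,0,0,0,0,255],[0,0,0,0,0,0,255],[0,0,0,0,0,0,255]]]'
```

```text
clock: 55.03
eef_pos: [0.4677, -0.2942, 0.1557]
tcp_rot: [[0.142, 0.99, 0.001], [0.99, -0.142, -0.0], [-0.0, 0.001, -1.0]]
wrist_force: [-0.3, -1.1, -1.1]
finger_gap: 0.002
gripper_force: 0.0
clock: 55.87
eef_pos: [0.4674, -0.2943, 0.1503]
tcp_rot: [[0.142, 0.99, 0.001], [0.99, -0.142, -0.0], [-0.0, 0.001, -1.0]]
wrist_force: [-1.4, 1.7, 5.5]
finger_gap: 0.006
gripper_force: 2.7
```

```bash
python3 -m creep '[[[0,0,0,0,0,-0.1,255],[0,0,0,0,0,-0.1,255],[0,0,0,0,0,0,255],[0,0,0,0,0,0,255],[0,0,0,0,0,0,255],[0,0,0,0,0,0,255],[0,0,0,0,0,0,255],[0,0,0,0,0,0,255],[0,0,0,0,0,0,255],[0,0,0,0,0,0,255]]]'
python3 -m creep '[[[0,0,0,0,0,0.5,255],[0,0,0,0,0,1.5,255],[0,0,0,0,0,2,255],[0,0,0,0,0,3,255],[0,0,0,0,0,3,255],[0,0,0,0,2,3,255],[0,0,0,0,4,0,255],[0,0,0,0,4,0,255],[0,0,0,0,4,0,255],[0,0,0,0,4,0,255]]]'
python3 -m creep '[[[0,0,0,0,0,0,255],[0,0,0,0,0,0,255],[0,0,0,0,0,0,255],[0,0,0,0,0,0,255],[0,0,0,0,0,0,255],[0,0,0,0,0,0,255],[0,0,0,0,0,0,255],[0,0,0,0,0,0,255],[0,0,0,0,0,0,255],[0,0,0,0,0,0,255]]]'
python3 - <<'E'
from h import *
d=grab("top");P=cloud(d);save(d,"t10.png");z=P[...,2]
p=P[(z>.11)&(z<.24)];b=np.c_[(p[:,:2]-BO)@BX,(p[:,:2]-BO)@BY,p[:,2]]
l=b[(b[:,0]>-.085)&(b[:,0]<.08)&(b[:,1]>-.12)&(b[:,1]<-.03)];print(len(l),np.median(l[:,2]),"slope",np.polyfit(l[:,0],l[:,2],1)[0])
r=tray(d,P);print(r[0])
E
```

```text
clock: 56.7
eef_pos: [0.4675, -0.2943, 0.15]
tcp_rot: [[0.143, 0.99, 0.001], [0.99, -0.143, 0.0], [0.0, 0.001, -1.0]]
wrist_force: [-4.2, 3.5, 16.1]
finger_gap: 0.004
gripper_force: 8.0
clock: 57.53
eef_pos: [0.467, -0.1127, 0.2778]
tcp_rot: [[0.143, 0.99, 0.001], [0.99, -0.143, -0.0], [-0.0, 0.001, -1.0]]
wrist_force: [1.3, 1.4, 0.6]
finger_gap: 0.003
gripper_force: 0.0
clock: 58.37
eef_pos: [0.4673, -0.1145, 0.2779]
tcp_rot: [[0.143, 0.99, 0.0], [0.99, -0.143, -0.0], [-0.0, 0.0, -1.0]]
wrist_force: [-0.1, -0.1, 0.7]
finger_gap: 0.004
gripper_force: 0.0
1477 0.13681808975898724 slope -0.0023284980146732522
(array([0.5225, 0.3525]), array([0.146 , 0.1496]), 81.63)
```

View pics/t10.png

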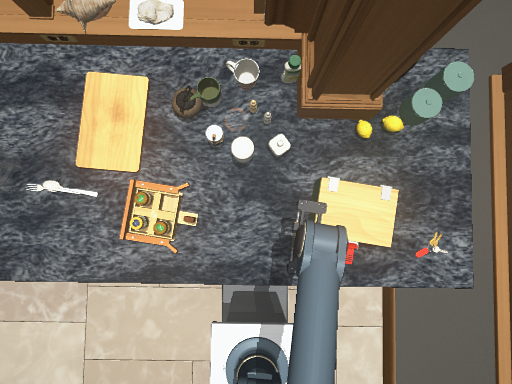

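The lid is shut flat at (355,212), but the tray now sits about 15 mm out of the dock (gap at (130,210)), so it has been knocked. I'll push it home again by the end of its grip.

```bash
python3 -m creep '[[[0,0,0,0.3,2.9,0,255],[0,0,0,0.3,2.9,0,255],[0,0,0,0.3,2.9,0,255],[0,0,0,0.3,2.9,0,255],[0,0,0,0.3,2.9,0,255],[0,0,0,0.3,2.9,0,255],[0,0,0,0.3,3,0,255],[0,0,0,0.3,3,0,255],[0,0,0,0.3,3,0,255],[0,0,0,0.3,2.9,0,255]]]'
python3 -m creep '[[[0,0,0,0,0,-3,255],[0,0,0,0,0,-3,255],[0,0,0,0,0,-3,255],[0,0,0,0,0,-3,255],[0,0,0,0,0,-3,255],[0,0,0,0,0,-3,255],[0,0,0,0,0,-2.5,255],[0,0,0,0,0,-1.8,255],[0,0,0,0,0,0,255],[0,0,0,0,0,0,255]]]'
python3 - <<'E'
from h import *
d=grab("top");P=cloud(d);r=tray(d,P);print(r)
E
```

```text
clock: 59.25
eef_pos: [0.4972, 0.1803, 0.278]
tcp_rot: [[0.142, 0.99, 0.0], [0.99, -0.142, -0.0], [-0.0, 0.0, -1.0]]
wrist_force: [0.4, 0.1, 0.1]
finger_gap: 0.003
gripper_force: 0.0
clock: 60.08
eef_pos: [0.4969, 0.1786, 0.0544]
tcp_rot: [[0.142, 0.99, -0.002], [0.99, -0.142, -0.001], [-0.001, -0.001, -1.0]]
wrist_force: [0.5, 0.3, 0.6]
finger_gap: 0.006
gripper_force: 0.0
((array([0.5224, 0.3526]), array([0.1453, 0.1499]), 81.43), 732, array([0.58076957, 0.37106942, 0.05739728]), 2)
```

```bash
python3 -m creep '[[[0,0,0,0.1,0.8,0,255],[0,0,0,0.1,0.8,0,255],[0,0,0,0.1,0.8,0,255],[0,0,0,0.07,0.5,0,255],[0,0,0,0.07,0.5,0,255],[0,0,0,0.06,0.4,0,255],[0,0,0,0.04,0.3,0,255],[0,0,0,0.03,0.2,0,255],[0,0,0,0.03,0.2,0,255],[0,0,0,0,0,0,255]]]'
python3 -m creep '[[[0,0,0,0.02,0.1,0,255],[0,0,0,0.02,0.1,0,255],[0,0,0,0.02,0.1,0,255],[0,0,0,0,0,0,255],[0,0,0,0,0,0,255],[0,0,0,0,0,0,255],[0,0,0,0,0,0,255],[0,0,0,0,0,0,255],[0,0,0,0,0,0,255],[0,0,0,0,0,0,255]]]'
```

```text
clock: 60.97
eef_pos: [0.5034, 0.2221, 0.0552]
tcp_rot: [[0.143, 0.99, -0.0], [0.99, -0.143, -0.003], [-0.003, 0.0, -1.0]]
wrist_force: [-0.8, -4.7, 3.2]
finger_gap: 0.009
gripper_force: 2.3
clock: 61.8
eef_pos: [0.504, 0.2249, 0.0552]
tcp_rot: [[0.144, 0.99, -0.0], [0.99, -0.144, -0.003], [-0.003, 0.0, -1.0]]
wrist_force: [-0.5, -5.5, 4.0]
finger_gap: 0.004
gripper_force: 2.7
```

```bash
python3 -m creep '[[[0,0,0,0.02,0.15,0,255],[0,0,0,0.02,0.15,0,255],[0,0,0,0.02,0.1,0,255],[0,0,0,0.02,0.1,0,255],[0,0,0,0,0.1,0,255],[0,0,0,0,0.1,0,255],[0,0,0,0,0,0,255],[0,0,0,0,0,0,255],[0,0,0,0,0,0,255],[0,0,0,0,0,0,255]]]'
```

```text
clock: 62.63
eef_pos: [0.5043, 0.2273, 0.0552]
tcp_rot: [[0.146, 0.989, -0.003], [0.989, -0.146, -0.01], [-0.01, -0.002, -1.0]]
wrist_force: [-2.5, -14.2, 10.7]
finger_gap: 0.006
gripper_force: 7.0
```

At the stop. I'll back off, rise, withdraw and check.

```bash
python3 -m creep '[[[0,0,0,-0.05,-0.4,0,255],[0,0,0,-0.1,-1,0,255],[0,0,0,-0.2,-2,0,255],[0,0,0,0,-3,2,255],[0,0,0,0,-3,3,255],[0,0,0,0,-3,3,255],[0,0,0,0,-3,3,255],[0,0,0,0,-3,3,255],[0,0,0,0,0,3,255],[0,0,0,0,0,0,255]]]'
python3 -m creep '[[[0,0,0,0,0,0,255],[0,0,0,0,0,0,255],[0,0,0,0,0,0,255],[0,0,0,0,0,0,255],[0,0,0,0,0,0,255],[0,0,0,0,0,0,255],[0,0,0,0,0,0,255],[0,0,0,0,0,0,255],[0,0,0,0,0,0,255],[0,0,0,0,0,0,255]]]'
python3 - <<'E'
from h import *
d=grab("top");P=cloud(d);z=P[...,2]
X=np.array([.143,.99]);Y=np.array([-.99,.143])
r=tray(d,P);print(r[0],(np.array(r[0][0])-[.5235,.366])@X)
g=P[(z>.064)&(z<.078)&(abs(P[...,0]-.508)<.035)&(abs(P[...,1]-.25)<.035)];c=rect(g[:,:2]);print("grip",len(g),c,(np.array(c[0])-[.5235,.366])@np.c_[X,Y], "expected -.116")
for c in((.56,.415),(.49,.41),(.48,.33)):
    p=P[(z>.085)&(z<.13)&(abs(P[...,0]-c[0])<.035)&(abs(P[...,1]-c[1])<.035)]; print(len(p),np.round(np.median(p,0),4))
p=P[(z>.11)&(z<.24)];b=np.c_[(p[:,:2]-BO)@BX,(p[:,:2]-BO)@BY,p[:,2]]
l=b[(b[:,0]>-.085)&(b[:,0]<.08)&(abs(b[:,1])<.12)];print("lid slope",np.polyfit(l[:,0],l[:,2],1)[0])
for n,u in dict(tin=(228,130,256,165,.1),sugar=(262,128,295,160,.05),honey=(200,118,225,148,.085)).items():
    m=roi(P,*u[:4])&(z>u[4])&(z<.13); print(n,rect(P[m][:,:2])[0])
H=hsv(d["img"]);m=roi(P,320,230,370,270)&((H[...,0]<8)|(H[...,0]>172))&(H[...,1]>150);print("pad",np.median(z[m&(z<.11)]))
E
```

```text
clock: 63.47
eef_pos: [0.5049, 0.0507, 0.2288]
tcp_rot: [[0.146, 0.989, 0.013], [0.989, -0.146, 0.002], [0.004, 0.012, -1.0]]
wrist_force: [1.5, 1.1, 1.0]
finger_gap: 0.006
gripper_force: 0.0
clock: 64.3
eef_pos: [0.5012, 0.0518, 0.2227]
tcp_rot: [[0.142, 0.99, 0.0], [0.99, -0.142, -0.0], [-0.0, 0.0, -1.0]]
wrist_force: [-0.1, 0.2, 0.7]
finger_gap: 0.003
gripper_force: 0.0
(array([0.5232, 0.3733]), array([0.1509, 0.1535]), 81.83) 0.007184100000000033
grip 51 (array([0.5076, 0.2531]), array([0.0325, 0.0169]), 79.33) [-0.1140447 -0.0004037] expected -.116
172 [0.5722 0.3988 0.1108]
149 [0.4923 0.4137 0.1022]
168 [0.478  0.3356 0.1108]
lid slope -0.0010481997250436207
tin [0.7403 0.0612]
sugar [ 0.7615 -0.0644]
honey [0.7884 0.1544]
pad 0.09447419397759893
```

Everything checks out: the tray is home, the jars are upright, the lid is latched, the release is back up and the bystanders haven't moved.

```bash
python3 -c "
from plant import bot;print(bot.sign_off())"
```

```text
the job is handed in; nothing more can be done
None
```

The job is handed in, verdict not shown: my last measurements had the three jars from the box upright in the tray, the tray home in its dock (pushed in a second time after it slid out about 15 mm), the lid shut flat and the grey tin, sugar pot and honey jar unmoved.

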